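# Lock the washed jar on its drying peg

### The arm

A 6-joint arm with a two-finger parallel gripper is mounted at the origin on the work surface. World frame = base frame: x ahead of the robot, y to its left, z up, the work surface at z = 0. Lengths are in m, angles in degrees, forces in N, time in s.
With the tool pointing down it reaches from about 0.4 to 0.825 m from the base axis. Payload 7 kg.
Tool frame: the origin (TCP) lies midway between the tips of the shut fingers; the grasp point (between the pads) lies 19 mm behind it; z points along the fingers, y is the line along which they close (so a half turn about z gives the same grasp; the last joint's range is limited). The gripper opens to 88 mm and grips with 3 to 60 N. Pads are 19 mm wide; open, the fingers measure 130 mm over their backs; the gripper's body (78 mm by 193 mm) begins 47 mm behind the grasp point.
Start: joints at [-54.024, 20.546, 0.682, 0, -70.136, -16.507], TCP at [0.225, -0.636, 0.227] pointing down, gripper open.
Joint ranges: [-176.03, 176.03], [-82.01, 121.73], [-58.28, 71.71], [-173.87, 95.51], [-174.79, -0.11], [-173.66, 173.66]. Speed limits (degrees/s): [136.94, 136.94, 172.46, 180, 180, 180].

### API

Orientations are given as [roll, pitch, yaw] about the fixed x, y, z axes, in that order (R = Rz(yaw) Ry(pitch) Rx(roll)).
In Python, from plant import ctrl gives the robot as it stands.
- The arm moves only by the tool arm_command, never from a script. Its argument "steps" is a list of rows, each an object with "translation": the shift along the tool's x, y, z in mm, a list of three; "rotation": the turn, a rotation vector about the tool's x, y, z in units of 5 degrees (1.0 is 5 degrees), a list of three; "claw": the finger opening in mm, from 0 to 87.6. In form: [{"translation": [x, y, z], "rotation": [rx, ry, rz], "claw": claw}, ...]. A call has 1 to 5 rows; each row is the pose to reach, as a shift and turn from the pose commanded when the call began, along the tool's axes at that moment; what a row does not reach only later rows make up. A row lasts 1/10 s, in which the tool goes at most 50 mm and 8.59 degrees, less where a joint would pass 70% of its speed; a pose out of reach is approached as far as the arm can. A call with a gripper value outside its range is refused whole. The fingers move at their own pace and stop on an object; the grip force is fixed at half the most. Time passes only in rows, so rows that repeat a pose let the fingers close. It gives the time, the measured TCP pose, the force, the opening and the grip force at its end, in the units of the state.
- ctrl.get_obs(): the state, without advancing time (a new reading comes with each control period).
- ctrl.snapshot(name): name is "scene" or "top" or "wrist"; returns (picture, depth): 384x512x3 uint8, red, green, blue; 384x512 float32, m along the optical axis (not along the pixel's ray), 0 where there is no reading.
- ctrl.calibration(name): a dict with "vertical_fov" (degrees; the focal length in pixels is half the picture's height over the tangent of half this angle, whatever the lens; pixels are square), "cx", "cy" (the principal point, pixels), "k1" (the pictures are not rectified: a ray, as slopes to the right and down, at radius r is drawn at 1 + k1 r^2 times it, then the intrinsics apply), "rvec" (rotation vector, rad) and "tvec" (3), from world to camera coordinates, as OpenCV has them; the wrist camera has in their place "hand_eye" (4x4, takes a point from camera to tool coordinates, whose origin is the TCP and whose axes are the flange's). Camera axes: x right, y down, z forward; pixel columns grow to the right and rows downward; lengths in m; the calibration is good to about 2 mm. A picture is of the moment at which its call begins: read the wrist's pose just before it. calibration takes no time and is no camera call.
- ctrl.close_job(): hands the job in; it is judged then, once.
The state is a dict: "clock": time; "joint_pos": joint angles; "qvel": joint speeds; "tau": joint torques, N m; "tool_pos": TCP position; "orientation": TCP orientation; "force": force on the tool from outside, world axes, zero at the start; "moment": the same for the moment, N m; "opening": finger opening in m; "gripper_force": force on a finger pad.
Only numpy, scipy, OpenCV 4.12 (cv2) and the standard library are available. Lean on these libraries where they do the work, as an engineer would, in place of code of your own. Each camera call takes 0.05 s, during which the arm holds its last target. There are 200 camera calls.

### The job

Take the blue glass jar out of the sloping drip rack and set it mouth down over the steel peg of the drying stand until its rim rests flat on the white seat; lower it, never drop it. Then, with the jar standing there released, turn the stand's black lock collar by its yellow handle until the lever stands over the middle of the red mark (not past it), and let go. Leave the jar seated and the other things on the shelf where they are.

Things in the scene. Friction and masses are not known exactly. Their poses are not given: they have to be found in the camera images.
- jar: Blue glass jar, 125 mm long. Origin at the centre of its closed bottom, z towards the mouth. Body 62 mm diameter for 85 mm from the bottom (grasp), then 50 mm neck, 58 mm lip; neck bore 42 mm. Starts leaning mouth down in the rack, axis 40 degrees from vertical, bottom up, 155 mm high, robot side; the top 43 mm stand clear of the slats. Seated, its bottom is 171 mm high.
- jar_mouth (a point): Centre of the jar's mouth, in the plane of the rim, 125 mm along the jar's z axis from its origin.
- rack: Sloping steel drip rack on a grey foot 150 x 110 mm, fixed. A V of two slats under the jar on the robot side and a toe plate for the rim. Origin on the shelf under the jar's mouth (mouth centre 60 mm above it); the jar leans from there along (-0.643, 0, 0.766) of the rack's frame. Rack left and stand right, or swapped.
- stand: White drying stand, fixed. Origin on the shelf on the peg's axis, z up. Foot disc 172 mm diameter, 16 mm high, with a red radial stripe 20 mm wide (locked mark) and a grey one (open). Round white seat 72 mm diameter, top 46 mm high; on it a steel peg 30 mm in diameter, tapering to 16 mm over the last 20 mm, tip 126 mm above the shelf. Carries the collar.
- seat (a point): Centre of the top of the white seat, at the foot of the peg, 46 mm above the shelf; the jar's mouth centre comes here.
- collar (a joint): Turn of the black lock collar (100 mm diameter, 20 to 40 mm high, round the seat) about the peg axis, rad, counter-clockwise from above. 0 = lever at the grey open mark, 1.15 = lever centred on the red locked mark, stop at 1.55; starts at 0 to 0.3, stiff, stays where left. Its lever, 9 mm wide, ends in the upright yellow handle.
- collar_handle (a point): Grasp point in the yellow handle of the collar, 105 mm from the peg axis and 60 mm above the shelf; moves with the collar. The handle is an upright paddle 30 mm long radially, 14 mm thick across (tangentially), from 22 to 78 mm above the shelf.
- lock_mark (a point): Where point collar_handle is when the lever is centred on the red mark: 105 mm from the peg axis, 60 mm above the shelf; fixed to the stand.
- egg_timer: Chrome egg timer, bystander, 66 mm in diameter, 72 mm high; origin at the centre of its underside.
- nutcracker: Steel nutcracker, bystander, lying flat, about 185 mm long along its x, 18 mm high; origin on the shelf at its middle.
- spice_bottle: Spice jar with red cap, bystander, 52 mm in diameter, 120 mm high; origin at the centre of its underside.
- mug: White mug, bystander, 80 mm in diameter, 90 mm high; origin at the centre of its underside.
- bowl: Blue bowl, bystander, 130 mm in diameter, 55 mm high; origin at the centre of its underside.
- pepper_mill: Wooden pepper mill, bystander, 56 mm in diameter, 164 mm high; origin at the centre of its underside.
Things that resemble listed ones, but are neither listed nor needed, are in the scene too. Of the things that look like the jar, the largest one is meant. There is more than one size of the stand; the one meant has the size given above.

How it is judged (in metres and radians):
On the way, in this order (a step that is already met when the one before it is completed fails the run):
1. the jar stands mouth down over the peg, rim on the seat, released, the collar not yet locked (below 0.8 rad) (horizontal distance between jar_mouth and seat below 0.01 m and z of jar_mouth in the frame of stand below 0.052 m and angle between jar's own z axis and vertical above 3.05 rad and contact force between the fingers and jar below 0.1 N and value of joint collar below 0.8 rad), for 0.2 s.
2. the jar still seated, the collar lever on the red mark and the handle let go (horizontal distance between jar_mouth and seat below 0.01 m and z of jar_mouth in the frame of stand below 0.052 m and angle between jar's own z axis and vertical above 3.05 rad and value of joint collar between 1.05 and 1.25 rad and contact force between the fingers and stand below 0.1 N), for 0.3 s.
At the end, for the whole second after the job is handed in: The jar stands mouth down over the peg at rest, its mouth centre within 10 mm of the seat's centre and no more than 6 mm above the seat, upright to about 5 degrees; the collar is at 1.15 rad within 0.10 rad; nothing is held and the bystanders are where they were (within 40 mm) (horizontal distance between jar_mouth and seat below 0.01 m and z of jar_mouth in the frame of stand below 0.052 m and angle between jar's own z axis and vertical above 3.05 rad and contact force between the fingers and jar below 0.1 N and value of joint collar between 1.05 and 1.25 rad and linear speed of jar below 0.02 m/s); the robot touches nothing.
It fails at once if the jar falls freely (faster than 0.5 m/s while no finger touches it) (contact force between the fingers and jar below 0.1 N and linear speed of jar above 0.5 m/s).
It fails at once if a bystander is moved by more than 40 mm (distance of any of egg_timer, nutcracker, spice_bottle, mug, bowl, pepper_mill from where it was at the start of the episode above 0.04 m).
It also fails if it takes over 69 s, if anything falls off the work surface, if the arm or the gripper's body presses on something with over 40 N, if the wrist force passes 120 N, or if a joint passes its speed limit or range.

## Working session

There is one attempt and no reset: what is moved stays moved. The work goes in short steps, Python scripts to look and compute and a tool call to move; the robot and the scene stay as the last step left them, time stands still between calls to the robot, and variables do not carry over. Pictures are saved under pics/ and viewed, at most 10 in all, crops included, and the job is handed in when it is done.

Besides the shell and the picture viewer there is one more tool, called by a JSON object that holds its "api" and its "payload", one argument or row to a line. arm_command: Moves the arm, as the interface text tells. Its arguments: {"type":"object","properties":{"steps":{"type":"array"}},"required":["steps"]}

```bash
mkdir -p pics; ls
cat > h.py <<'E'
import numpy as np, cv2
from scipy.spatial.transform import Rotation as R
from plant import ctrl
def pose(o=None):
    o=o or ctrl.get_obs(); T=np.eye(4); T[:3,:3]=R.from_euler('xyz',o['orientation'],degrees=True).as_matrix(); T[:3,3]=o['tool_pos']; return T
def cam(name):
    """K,k1,T world<-cam"""
    c=ctrl.calibration(name); f=192/np.tan(np.radians(c['vertical_fov'])/2)
    if 'hand_eye' in c: T=pose()@np.array(c['hand_eye'])
    else:
        A=np.eye(4); A[:3,:3]=R.from_rotvec(np.ravel(c['rvec'])).as_matrix(); A[:3,3]=np.ravel(c['tvec']); T=np.linalg.inv(A)
    return f,c['cx'],c['cy'],c['k1'],T
def slopes(C,uv):
    f,cx,cy,k,T=C; uv=np.atleast_2d(uv).astype(float)
    K=np.array([[f,0,cx],[0,f,cy],[0,0,1]])
    return cv2.undistortPoints(uv.reshape(-1,1,2),K,np.array([k,0,0,0.])).reshape(-1,2)
def ray(C,uv):
    s=slopes(C,uv); d=np.c_[s,np.ones(len(s))]@C[4][:3,:3].T
    return C[4][:3,3],d
def onz(C,uv,z):
    o,d=ray(C,uv); return o+d*((z-o[2])/d[:,2])[:,None]
def cloud(C,depth):
    v,u=np.mgrid[:384,:512]; o,d=ray(C,np.c_[u.ravel(),v.ravel()]); P=(o+d*depth.ravel()[:,None]).reshape(384,512,3); P[depth==0]=np.nan; return P
def snap(n):
    C=cam(n); im,d=ctrl.snapshot(n); np.savez('last_%s.npz'%n,im=im,d=d,T=C[4]); return C,im,d
def load(n):
    z=np.load('last_%s.npz'%n); C=cam(n); return (*C[:4],z['T']),z['im'],z['d']
E
python3 - <<'E'
from h import *
for n in('scene','top'):
    C,im,d=snap(n); cv2.imwrite(f'pics/{n}0.png',cv2.resize(im[:,:,::-1],(800,600)))
    print(n,C[:4],C[4].round(3).tolist(),(d>0).mean())
print(ctrl.get_obs()); print(ctrl.calibration('wrist'))
E
```

```text
pics
scene (np.float64(398.0566544073962), 255.6824127291983, 197.51347226425253, -0.12503561339830266) [[0.622, 0.497, -0.606, 1.231], [0.783, -0.415, 0.463, -0.513], [-0.022, -0.762, -0.647, 0.886], [0.0, 0.0, 0.0, 1.0]] 0.9960835774739584
top (np.float64(492.43605881074376), 254.77080036471057, 186.52127576691697, -0.1107207350455911) [[-0.029, -0.98, 0.199, 0.172], [-1.0, 0.029, 0.0, 0.044], [-0.006, -0.198, -0.98, 1.728], [0.0, 0.0, 0.0, 1.0]] 0.9959208170572916
{'clock': 0.1, 'joint_pos': array([-5.40237175e+01,  2.05894385e+01,  6.40191151e-01, -1.77022236e-02,
       -7.01353152e+01, -1.65075951e+01]), 'qvel': array([ 0.02600607, -0.07779594,  0.10534999, -0.08771911, -0.04196205,
       -0.02609435]), 'tau': array([-2.34384905e-03, -5.84161627e+01,  2.93747878e+01,  7.01560646e+00,
        1.01032850e-02, -6.46753597e-05]), 'tool_pos': array([ 0.22481671, -0.63601185,  0.22570156]), 'orientation': array([ 1.79914194e+02, -8.07389275e-03, -1.60537334e+02]), 'force': array([0.45898328, 0.32465814, 1.49521829]), 'moment': array([0.01969778, 0.00441114, 0.03634383]), 'gripper_force': 0.0, 'opening': 0.08799453176950522}
{'vertical_fov': 59.87787255162957, 'cx': 249.37090361540103, 'cy': 188.49123770591277, 'k1': -0.08318348210889046, 'hand_eye': array([[ 1.00847950e-03, -9.56303886e-01, -2.92372811e-01,
         7.95084605e-02],
       [ 9.99999470e-01,  1.02467802e-03,  9.77361598e-05,
        -3.62835306e-04],
       [ 2.06122523e-04, -2.92372754e-01,  9.56304413e-01,
        -1.58801383e-01],
       [ 0.00000000e+00,  0.00000000e+00,  0.00000000e+00,
         1.00000000e+00]])}
```

View pics/scene0.png

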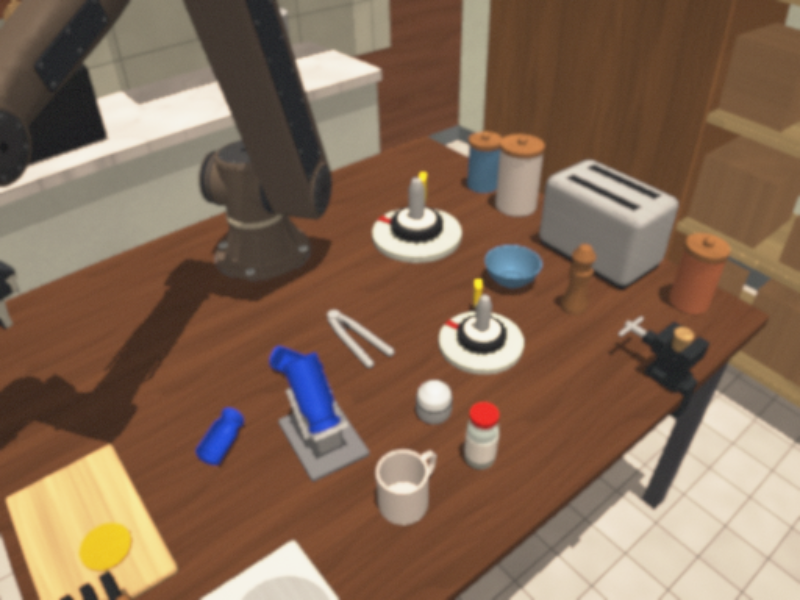

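View pics/top0.png

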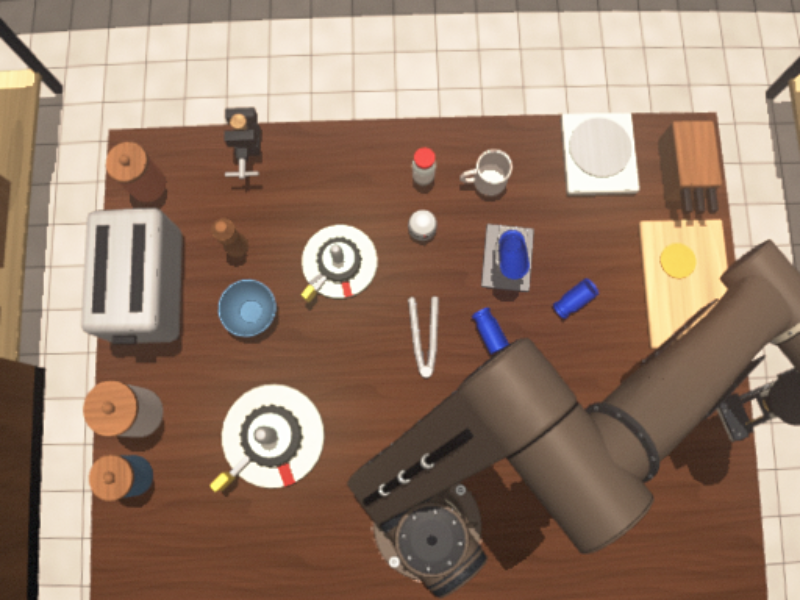

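The scene view shows the jar in the rack at (310,390) of the 800x600 picture. It also shows two stands, at (480,335) and (418,230), two loose blue decoys, and the bystanders around them. The top view shows the stands at (340,260) and (270,435), the rack jar at (513,255), and the levers pointing lower-left of the pegs, with the red stripes below. Next I'll measure these.

Run:
```python
from h import *
D={n:load(n) for n in('scene','top')}
def comps(m,mn=25):
    n,l,s,c=cv2.connectedComponentsWithStats(m.astype(np.uint8)); return [(l==i) for i in range(1,n) if s[i,4]>mn]
for n,(C,im,d) in D.items():
    P=cloud(C,d); hsv=cv2.cvtColor(im,cv2.COLOR_RGB2HSV); H,S,V=[hsv[...,i].astype(int) for i in range(3)]
    print('==',n)
    masks=dict(blue=(H>112)&(H<128)&(S>180)&(V>60),yellow=(H>25)&(H<33)&(S>180)&(V>120),red=((H<4)|(H>176))&(S>190)&(V>110),white=(S<45)&(V>150))
    for k,m in masks.items():
        for c in comps(m):
            p=P[c]; p=p[~np.isnan(p[:,0])]
            if k=='white' and (c.sum()<300 or np.median(p[:,2])<0.005 or not(0.2<np.median(p[:,0])<1.0)): continue
            v,u=np.nonzero(c)
            print(k,c.sum(),'px',u.mean().round(1),v.mean().round(1),'med',np.median(p,0).round(3),'lo',np.percentile(p,3,axis=0).round(3),'hi',np.percentile(p,97,axis=0).round(3))
    # foot discs from points at 10..22 mm, white
    m=masks['white']&(P[...,2]>0.010)&(P[...,2]<0.022)
    for c in comps(m,150):
        cnt=max(cv2.findContours(c.astype(np.uint8),cv2.RETR_EXTERNAL,cv2.CHAIN_APPROX_NONE)[0],key=len)[:,0]
        q=onz(C,cnt,0.016)[:,:2]
        (x,y),(a,b),t=cv2.fitEllipse((q*1000).astype(np.float32)); print('disc',c.sum(),round(x),round(y),a,b)
```

```text
== scene
blue 1018 px 196.5 247.4 med [ 0.584 -0.209  0.122] lo [ 0.397 -0.231  0.035] hi [ 0.628 -0.164  0.168]
blue 475 px 140.6 279.4 med [ 0.505 -0.358  0.038] lo [ 0.467 -0.397  0.015] hi [ 0.53  -0.313  0.046]
red 224 px 309.5 264.8 med [ 0.8   -0.02   0.118] lo [ 0.779 -0.04   0.113] hi [0.82  0.003 0.12 ]
white 1419 px 393.2 124.8 med [0.58  0.607 0.187] lo [0.435 0.547 0.173] hi [0.681 0.693 0.191]
white 814 px 267.9 154.5 med [0.257 0.286 0.019] lo [0.137 0.226 0.007] hi [0.311 0.43  0.024]
white 357 px 227.5 214.9 med [ 0.422 -0.012  0.013] lo [ 0.335 -0.039  0.007] hi [0.501 0.017 0.017]
white 1153 px 308.4 220.1 med [0.616 0.162 0.015] lo [0.525 0.1   0.01 ] hi [0.674 0.255 0.047]
white 329 px 277.7 253.2 med [ 0.681 -0.021  0.057] lo [ 0.652 -0.041  0.04 ] hi [0.699 0.006 0.07 ]
white 637 px 209.9 286.3 med [ 0.64  -0.221  0.011] lo [ 0.538 -0.26   0.007] hi [ 0.663 -0.16   0.077]
white 1672 px 177.3 370.8 med [ 0.781 -0.404  0.025] lo [ 0.746 -0.487  0.021] hi [ 0.845 -0.36   0.032]
disc 327 -450 -271 31.278057098388672 543.7426147460938
disc 690 210 330 202.6985626220
[... 555 characters left out ...]
9 0.102 0.008] hi [0.672 0.257 0.037]
white 398 px 320.3 158.2 med [ 0.624 -0.174  0.015] lo [ 0.532 -0.265  0.006] hi [ 0.666 -0.151  0.086]
white 413 px 271.3 215.4 med [ 0.413 -0.01   0.015] lo [ 0.331 -0.039  0.006] hi [0.498 0.018 0.023]
white 1988 px 174.3 277.4 med [0.21  0.332 0.021] lo [0.104 0.231 0.013] hi [0.304 0.433 0.041]
white 565 px 172.1 278.1 med [0.204 0.328 0.061] lo [0.162 0.29  0.05 ] hi [0.246 0.373 0.166]
disc 702 598 179 150.33871459960938 155.8708953857422
disc 178 606 -170 29.27650260925293 160.45819091796875
disc 319 465 -10 50.991676330566406 252.357177734375
disc 987 206 332 194.86898803710938 200.3402099609375
disc 197 118 357 40.9221305847168 85.4291000366211
```

Run:
```python
from h import *
from scipy.optimize import least_squares
for n in('scene','top'):
    C,im,d=load(n); P=cloud(C,d); hsv=cv2.cvtColor(im,cv2.COLOR_RGB2HSV); H,S,V=[hsv[...,i].astype(int) for i in range(3)]
    m=(H>105)&(H<130)&(S>140)&(P[...,2]>0.05)&(P[...,0]>0.5)&(P[...,0]<.75)&(P[...,1]>-.28)&(P[...,1]<-.1)
    m=cv2.erode(m.astype(np.uint8),np.ones((3,3)))>0
    p=P[m]; print(n,len(p),p.min(0).round(3),p.max(0).round(3))
    # grey foot: points 2..25mm near rack
    def res(x,p): # base point (x,y at z=.11), tilt, yaw
        a=np.array([-np.sin(x[2])*np.cos(x[3]),-np.sin(x[2])*np.sin(x[3]),np.cos(x[2])]); q=p-np.array([x[0],x[1],.11]); t=q@a
        return np.linalg.norm(q-t[:,None]*a,axis=1)-.031
    for tl in (None,):
        b=p[p[:,2]>.1]
        r=least_squares(lambda x:np.r_[res(x,b),0.05*(x[2]-np.radians(40))*len(b)**.5],[.59,-.2,.7,0],loss='soft_l1',f_scale=.002)
        print(r.x[:2].round(4),np.degrees(r.x[2:]).round(1),'rms',np.std(res(r.x,b)).round(4))
    g=(S<60)&(V>60)&(V<170)&(P[...,2]>0.002)&(P[...,2]<.03)&(P[...,0]>.5)&(P[...,0]<.75)&(P[...,1]>-.3)&(P[...,1]<-.12)
    q=P[g]; rr=cv2.minAreaRect((q[:,:2]*1000).astype(np.float32)); print('foot',g.sum(),rr,np.median(q[:,2]))
    # handles & stand
    for nm,k in dict(yel=(H>22)&(H<35)&(S>150)&(V>100),red=((H<5)|(H>174))&(S>150)&(V>90)).items():
        k=k&(P[...,0]>.45)&(P[...,0]<.7)&(P[...,1]>.05)&(P[...,1]<.3)
        v,u=np.nonzero(k); print(nm,len(u),P[k].mean(0).round(4),P[k].max(0).round(3) if len(u) else 0, (u.mean(),v.mean()))
    k=(P[...,0]>.55)&(P[...,0]<.65)&(P[...,1]>.12)&(P[...,1]<.24)
    for lo,hi in((.02,.042),(.042,.05),(.07,.105),(.118,.135)):
        kk=k&(P[...,2]>lo)&(P[...,2]<hi); print('stand',lo,kk.sum(),P[kk].mean(0).round(4))
```

```text
scene 767 [ 0.544 -0.234  0.073] [ 0.634 -0.18   0.172]
[ 0.5712 -0.2036] [40.  -8.5] rms 0.0018
foot 1089 ((592.2744140625, -206.54917907714844), (109.20030212402344, 152.37437438964844), 81.99974822998047) 0.01042504531029853
yel 43 [0.5166 0.2406 0.0687] [0.525 0.256 0.08 ] (np.float64(305.3255813953488), np.float64(184.1627906976744))
red 19 [0.5247 0.163  0.0166] [0.553 0.171 0.037] (np.float64(289.0), np.float64(207.26315789473685))
stand 0.02 389 [0.6103 0.1652 0.0351]
stand 0.042 184 [0.6002 0.1734 0.0447]
stand 0.07 86 [0.6013 0.1729 0.0875]
stand 0.118 28 [0.5958 0.1775 0.1221]
top 321 [ 0.518 -0.229  0.08 ] [ 0.63  -0.174  0.18 ]
[ 0.5735 -0.1951] [40.2 47.5] rms 0.0086
foot 298 ((631.322998046875, -212.00518798828125), (114.99606323242188, 230.71055603027344), 84.35456085205078) 0.012451761158643548
yel 2 [0.5036 0.2432 0.075 ] [0.507 0.247 0.076] (np.float64(197.0), np.float64(189.0))
red 35 [0.5273 0.1629 0.019 ] [0.542 0.172 0.028] (np.float64(221.45714285714286), np.float64(184.85714285714286))
stand 0.02 300 [0.5931 0.1802 0.0356]
stand 0.042 255 [0.5946 0.178  0.0455]
stand 0.07 27 [0.5849 0.1765 0.089 ]
stand 0.118 30 [0.5937 0.1799 0.1244]
```

```bash
cat >> h.py <<'E'
def Tof(p,z,y):
    z=np.array(z,float);z/=np.linalg.norm(z);y=np.array(y,float);y-=z*(y@z);y/=np.linalg.norm(y)
    T=np.eye(4);T[:3,:3]=np.c_[np.cross(y,z),y,z];T[:3,3]=p;return T
def rel(Tt,T0=None):
    T0=pose() if T0 is None else T0
    D=np.linalg.inv(T0)@Tt
    return (D[:3,3]*1000).round(1).tolist(), (np.degrees(R.from_matrix(D[:3,:3]).as_rotvec())/5).round(3).tolist()
def jartool(s,yaw=-8.5,bot=(.5338,-.198,.155)):
    """tool pose with TCP at s m along jar axis from bottom"""
    c,n=np.cos(np.radians(yaw)),np.sin(np.radians(yaw)); z=np.array([.643*c,.643*n,-.766]); return Tof(np.array(bot)+s*z,z,[-n,c,0])
E
python3 - <<'E'
from h import *
print(rel(jartool(-.15)), jartool(-.15).round(3).tolist())
E
```

```text
([-352.1, 355.3, -43.7], [1.968, -7.846, 5.356]) [[-0.758, 0.148, 0.636, 0.438], [0.113, 0.989, -0.095, -0.184], [-0.643, 0.0, -0.766, 0.27], [0.0, 0.0, 0.0, 1.0]]
```

{"api": "arm_command", "payload": {
  "steps": [
    {"translation":[-70,70,-60],"rotation":[0.3,-1.2,0.8],"claw":87},
    {"translation":[-105,106,-60],"rotation":[0.5,-2,1.4],"claw":87},
    {"translation":[-140,142,-60],"rotation":[0.8,-3,2.1],"claw":87},
    {"translation":[-175,177,-60],"rotation":[1,-4,2.7],"claw":87},
    {"translation":[-210,213,-50],"rotation":[1.2,-4.7,3.2],"claw":87}
  ]
}}

```text
clock: 0.6
tool_pos: [0.3272, -0.4187, 0.28]
orientation: [-177.2, 24.3, -176.4]
force: [1.5, 0.4, 0.6]
opening: 0.0871
gripper_force: 0.0
```

Run:
```python
from h import *
print(rel(jartool(-.15)),ctrl.get_obs()['joint_pos'].round(1))
```

```text
([-110.5, 230.2, 49.8], [0.739, -3.077, 2.136]) [-43.2  -2.7 -17.3 -18.4 -57.5 -36.3]
```

{"api": "arm_command", "payload": {
  "steps": [
    {"translation":[-110,230,50],"rotation":[0.74,-3.08,2.14],"claw":87},
    {"translation":[-110,230,50],"rotation":[0.74,-3.08,2.14],"claw":87},
    {"translation":[-110,230,50],"rotation":[0.74,-3.08,2.14],"claw":87},
    {"translation":[-110,230,50],"rotation":[0.74,-3.08,2.14],"claw":87},
    {"translation":[-110,230,50],"rotation":[0.74,-3.08,2.14],"claw":87}
  ]
}}

```text
clock: 1.1
tool_pos: [0.3974, -0.2622, 0.2684]
orientation: [-179.5, 39.0, 171.4]
force: [-2.0, -0.7, -0.0]
opening: 0.0869
gripper_force: 0.0
```

{"api": "arm_command", "payload": {
  "steps": [
    {"translation":[0,0,0],"rotation":[0,0,0],"claw":87},
    {"translation":[0,0,0],"rotation":[0,0,0],"claw":87},
    {"translation":[0,0,0],"rotation":[0,0,0],"claw":87}
  ]
}}

```text
clock: 1.4
tool_pos: [0.3973, -0.2641, 0.2682]
orientation: [-179.4, 38.8, 171.4]
force: [0.4, -0.4, 0.8]
opening: 0.0866
gripper_force: 0.0
```

Run:
```python
from h import *
print(rel(jartool(-.15)),ctrl.get_obs()['joint_pos'].round(1))
C,im,d=snap('wrist'); cv2.imwrite('pics/w1.png',im[:,:,::-1])
```

```text
([-23.3, 85.7, 15.7], [-0.134, -0.236, -0.012]) [-10.3 -21.3 -46.   -1.  -26.5 -87.7]
```

View pics/w1.png

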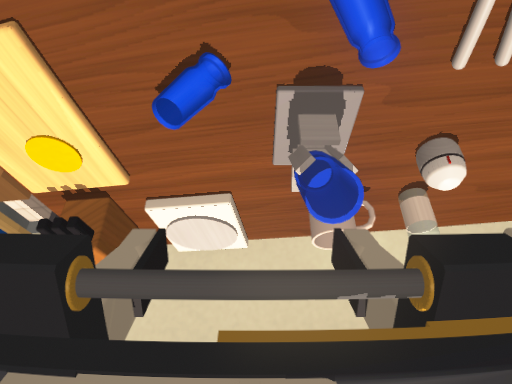

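The wrist view shows the jar in its V at (330,190), its bottom face toward the camera and slats at (305,160) and (340,160). The rack foot is at (318,125), and the decoys are at (190,90) and (370,30). The arm hasn't fully reached the target, so I'll finish that move and then measure.

{"api": "arm_command", "payload": {
  "steps": [
    {"translation":[-23,86,16],"rotation":[-0.13,-0.24,0],"claw":87},
    {"translation":[-23,86,16],"rotation":[-0.13,-0.24,0],"claw":87},
    {"translation":[-23,86,16],"rotation":[-0.13,-0.24,0],"claw":87},
    {"translation":[-23,86,16],"rotation":[-0.13,-0.24,0],"claw":87},
    {"translation":[-23,86,16],"rotation":[-0.13,-0.24,0],"claw":87}
  ]
}}

```text
clock: 1.95
tool_pos: [0.439, -0.1862, 0.2719]
orientation: [179.8, 39.7, 171.4]
force: [0.1, 0.5, 0.6]
opening: 0.0868
gripper_force: 0.0
```

Run:
```python
from h import *
from scipy.optimize import least_squares
print(rel(jartool(-.15)),ctrl.get_obs()['joint_pos'].round(1))
C,im,d=snap('wrist'); cv2.imwrite('pics/w2.png',im[:,:,::-1])
P=cloud(C,d); hsv=cv2.cvtColor(im,cv2.COLOR_RGB2HSV); H,S,V=[hsv[...,i].astype(int) for i in range(3)]
m=(H>110)&(H<130)&(S>140)&(P[...,0]>.48)&(P[...,1]>-.28)&(P[...,1]<-.13)&(P[...,2]>.06)
p=P[m]; print(len(p),p.min(0).round(3),p.max(0).round(3))
a=np.array([-.643*np.cos(np.radians(-8.5)),-.643*np.sin(np.radians(-8.5)),.766])
h=p@a; print('h pct',np.percentile(h,[1,10,30,50,70,90,99]).round(4))
e=p[h>np.percentile(h,99)-.008]
# bottom face plane and centre
c=e.mean(0); u,s,vt=np.linalg.svd(e-c); print('n face pts',len(e),'normal',vt[2].round(3),'mean',c.round(4),'size',(np.sqrt(s**2/len(e))*2).round(4))
mm=cv2.morphologyEx((m).astype(np.uint8),cv2.MORPH_CLOSE,np.ones((3,3))); cn=max(cv2.findContours(mm,0,1)[0],key=len); print(cv2.boundingRect(cn))
v=np.array([-a[1],a[0],0]);v/=np.linalg.norm(v)
w=np.cross(a,v)
for ax in(v,w): q=e@ax; print(np.percentile(q,[1,99]).round(4))
print('predicted',[(np.array([.5338,-.198,.155])@k).round(4) for k in(a,v,w)])
np.save('jarpts.npy',p)
```

```text
([2.0, 2.3, 0.9], [0.035, -0.057, -0.011]) [   5.7  -24.7  -58.2   27.2  -19.6 -126.9]
3422 [ 0.512 -0.228  0.072] [ 0.57  -0.168  0.176]
h pct [-0.3103 -0.2433 -0.2409 -0.2405 -0.2401 -0.2395 -0.2387]
n face pts 3103 normal [ 0.649 -0.089 -0.755] mean [ 0.5349 -0.1982  0.1548] size [0.0308 0.0304 0.0016]
(220, 131, 64, 73)
[0.0886 0.1453]
[0.4992 0.5565]
predicted [np.float64(-0.2396), np.float64(0.1169), np.float64(0.5265)]
```

View pics/w2.png

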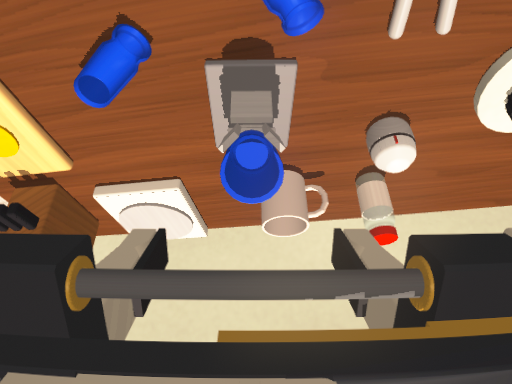

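```bash
sed -i 's/yaw=-8.5,bot=(.5338,-.198,.155)/yaw=-8.3,bot=(.5349,-.1982,.1548)/' h.py
python3 - <<'E'
from h import *
for s in(-.05,-.01,.039): print(rel(jartool(s)))
E
```

```text
([0.7, 2.4, 101.8], [0.005, -0.058, -0.053])
([0.5, 2.4, 141.8], [0.005, -0.058, -0.053])
([0.2, 2.4, 190.9], [0.005, -0.058, -0.053])
```

{"api": "arm_command", "payload": {
  "steps": [
    {"translation":[0.7,2.4,30],"rotation":[0,-0.06,-0.05],"claw":87.6},
    {"translation":[0.7,2.4,60],"rotation":[0,-0.06,-0.05],"claw":87.6},
    {"translation":[0.7,2.4,90],"rotation":[0,-0.06,-0.05],"claw":87.6},
    {"translation":[0.7,2.4,110],"rotation":[0,-0.06,-0.05],"claw":87.6},
    {"translation":[0.7,2.4,115],"rotation":[0,-0.06,-0.05],"claw":87.6}
  ]
}}

```text
clock: 2.5
tool_pos: [0.5099, -0.2126, 0.196]
orientation: [177.8, 38.5, 171.5]
force: [-1.0, -0.2, -0.4]
opening: 0.0877
gripper_force: 0.0
```

Run:
```python
from h import *
print(rel(jartool(.039)),ctrl.get_obs()['joint_pos'].round(1))
```

```text
([6.9, 14.7, 85.9], [0.417, -0.303, -0.029]) [-4.900e+00 -6.800e+00 -5.810e+01  2.870e+01 -1.000e-01 -1.215e+02]
```

```bash
cat > kin.py <<'E'
import numpy as np, itertools
from scipy.spatial.transform import Rotation as R
from scipy.optimize import least_squares
J=np.array([[-54.024,20.589,.64,-.018,-70.135,-16.508],[-43.2,-2.7,-17.3,-18.4,-57.5,-36.3],[-10.3,-21.3,-46,-1,-26.5,-87.7],[5.7,-24.7,-58.2,27.2,-19.6,-126.9],[-4.9,-6.8,-58.1,28.7,-.1,-121.5]])
X=np.array([[.2248,-.636,.2257],[.3272,-.4187,.28],[.3973,-.2641,.2682],[.439,-.1862,.2719],[.5099,-.2126,.196]])
O=np.array([[179.914,0,-160.537],[-177.2,24.3,-176.4],[-179.4,38.8,171.4],[179.8,39.7,171.4],[177.8,38.5,171.5]])
LO=np.array([-176.03,-82.01,-58.28,-173.87,-174.79,-173.66]);HI=np.array([176.03,121.73,71.71,95.51,-.11,173.66])
r=lambda a,x:R.from_euler(a,x,degrees=True).as_matrix()
def fk(q,g,s4,s6):
    d,h,a1,l1,l2,c,L,e6,w=g
    A=r('z',q[0]); p=A@[a1,-d,h]; A=A@r('y',q[1]); p=p+A@[0,0,l1]; A=A@r('y',-q[2]); p=p+A@[l2,0,c]
    A=A@r('x',s4*q[3])@r('y',-q[4]); p=p+A@[L,w,0]; A=A@r('x',s6*q[5]+e6)   # tool axis = local x
    return p, A@np.array([[0,0,1],[0,1,0],[-1,0,0]]).astype(float)  # tool z = local x
def fit():
    best=None
    for s4,s6,e0 in itertools.product((1,-1),(1,-1),(0,90,180,270)):
        def res(g):
            o=[]
            for q,x,e in zip(J,X,O):
                p,A=fk(q,g,s4,s6); o+=list(10*(p-x)); o+=list(2*(A-r('xyz',e)).ravel())
            return np.array(o)
        f=least_squares(res,[.19,.3,0,.4,.4,0,.25,e0,0],loss='soft_l1')
        if best is None or f.cost<best[0].cost: best=(f,s4,s6,res(f.x))
    return best
f,s4,s6,rr=fit()
g=f.x
def ik(T,q0=None,n=6):
    def res(q):
        p,A=fk(q,g,s4,s6); return np.r_[20*(p-T[:3,3]),2*(A-T[:3,:3]).ravel()]
    b=None
    for q in [q0] if q0 is not None else [[-10,0,-30,k,-40,m] for k in(0,60,-120,-170) for m in(-90,90,0)]:
        s=least_squares(res,np.clip(q,LO+1,HI-1),bounds=(LO,HI),x_scale=30)
        if b is None or s.cost<b.cost:b=s
    return b.x.round(1),b.cost
if __name__=='__main__': print(f.cost,s4,s6,g.round(4)); print(np.abs(rr.reshape(5,12)).max(1).round(3))
E
cat > t.py <<'E'
from h import *; import kin
b=np.array([.5349,-.1982,.1548]); y=-8.3; c,n=np.cos(np.radians(y)),np.sin(np.radians(y)); a=np.array([.643*c,.643*n,-.766])
for tilt in(40,30,20,10,0):
    for f in(1,-1):
        t=np.radians(tilt); z=np.array([np.sin(t)*c,np.sin(t)*n,-np.cos(t)])
        G=b+.022*a; print(tilt,f,*kin.ik(Tof(G+.019*z,z,[-n*f,c*f,0])),*kin.ik(Tof(G+.019*z-.08*z,z,[-n*f,c*f,0])))
    # placing: tool leans opposite by 40-tilt, heading free
    for hd in (0,):
      pass
E
python3 kin.py; python3 t.py
```

```text
4.424661163682231e-05 -1 -1 [-1.10000e-03  1.99900e-01 -2.60000e-03  6.02200e-01  4.66000e-01
 -0.00000e+00  3.79000e-01  2.70025e+02 -1.93000e-01]
[0.001 0.002 0.003 0.002 0.002]
40 1 [ -2.2   5.8 -43.1 -17.9  -0.1 -76.8] 0.02142942485990313 [-2.600e+00 -6.400e+00 -5.830e+01  2.630e+01 -1.000e-01 -1.206e+02] 0.020481014829035644
40 -1 [-2.200e+00  5.800e+00 -4.310e+01 -1.790e+01 -1.000e-01  1.032e+02] 0.021429424859886474 [ -2.6  -6.4 -58.3  26.3  -0.1  59.4] 0.020481014829035676
30 1 [  -4.     5.6  -54.1   35.3   -1.6 -129. ] 0.0029097455548258108 [   2.4   -4.8  -48.9   18.4  -17.1 -116.8] 3.937330925423055e-30
30 -1 [ -4.    5.6 -54.1  35.3  -1.6  51. ] 0.0029097455549420503 [  2.4  -4.8 -48.9  18.4 -17.1  63.2] 2.0339756082273515e-29
20 1 [   1.     8.2  -38.2    7.8  -24.  -105.9] 2.8742430875743684e-30 [   1.8    0.3  -34.6    5.9  -35.5 -104.3] 1.2491409067330762e-29
20 -1 [  1.    8.2 -38.2   7.8 -24.   74.1] 2.5165901103659952e-29 [  1.8   0.3 -34.6   5.9 -35.5  75.7] 3.708335165120023e-30
10 1 [  0.1  12.4 -27.9   2.3 -39.8 -99.9] 3.9817737533771535e-30 [  0.3   6.5 -23.5   1.9 -50.2 -99.7] 3.0418195686216075e-30
10 -1 [  0.1  12.4 -27.9   2.3 -39.8  80.1] 8.172028235521953e-29 [  0.3   6.5 -23.5   1.9 -50.2  80.3] 7.292705237138707e-28
0 1 [ -0.9  17.4 -19.1  -0.  -53.6 -97.4] 2.5442558919515313e-28 [ -0.9  13.2 -13.3   0.  -63.5 -97.4] 4.25619640811187e-30
0 -1 [ -0.9  17.4 -19.1   0.  -53.6  82.6] 2.7097284448234293e-27 [ -0.9  13.2 -13.3   0.  -63.5  82.6] 1.677519310416074e-30
```

```bash
cat >> h.py <<'E'
BOT=np.array([.5349,-.1982,.1548]); _c,_n=np.cos(np.radians(-8.3)),np.sin(np.radians(-8.3)); AX=np.array([.643*_c,.643*_n,-.766])
def gt(back,up=0,tilt=20):
    t=np.radians(tilt); z=np.array([np.sin(t)*_c,np.sin(t)*_n,-np.cos(t)]); G=BOT+.021*AX
    return Tof(G+(.019-back)*z+[0,0,up],z,[-_n,_c,0])
E
cat > t.py <<'E'
from h import *; import kin
print(rel(gt(.11)),kin.ik(gt(.11)))
# placement: tool pose in jar frame
Tg=gt(0); S=np.array([.597,.178,0])
# jar frame at grasp
Jr=Tof(BOT,AX,[-_n,_c,0]); D=np.linalg.inv(Jr)@Tg
for hd in range(-180,180,20):
    h=np.radians(hd)
    for up in(0,.12):
        Jp=Tof(S+[0,0,.171+up],[0,0,-1],[-np.sin(h),np.cos(h),0]); q,c=kin.ik(Jp@D); print(hd,up,q,round(c,5))
E
sed -i 's/import \*; import kin/import *; from h import _c,_n; import kin/' t.py; python3 t.py
```

```text
([-21.5, 18.6, -18.3], [0.417, 3.699, 0.044]) (array([   2.1,   -2.4,  -33. ,    5.5,  -39.8, -104. ]), np.float64(4.3919709321312073e-29))
-180 0 [ 39.8  10.9 -40.2  29.7 -26.3  24.9] 0.0
-180 0.12 [ 41.6   4.4 -27.4  18.9 -44.6  36.5] 0.0
-160 0 [ 37.6  10.5 -35.6  14.  -25.4  60.7] 0.0
-160 0.12 [ 38.    3.8 -24.2   8.9 -43.2  66.5] 0.0
-140 0 [ 33.   11.7 -26.7  -4.5 -31.8 100.4] 0.0
-140 0.12 [ 33.1   5.  -17.9  -3.2 -47.2  98.7] 0.0
-120 0 [ 27.5  14.1 -18.5 -16.1 -41.5 133.1] 0.0
-120 0.12 [ 27.8   7.7 -10.8 -12.8 -55.1 128. ] 0.0
-100 0 [ 23.6  17.3 -11.7 -21.3 -51.7 158.3] 0.0
-100 0.12 [ 24.   11.3  -4.  -18.4 -64.3 152.6] 0.0
-80 0 [ 23.7  20.3  -6.8 -19.7 -59.9 173.7] 0.01329
-80 0.12 [ 22.1  15.3   2.  -20.4 -73.4 173.3] 0.0
-60 0 [  21.8   24.3   -0.7  -21.2  -69.3 -163.5] 0.0
-60 0.12 [  22.    19.2    7.3  -20.   -81.6 -168.4] 0.0
-40 0 [  23.2   27.4    3.1  -18.4  -75.8 -147.1] 0.0
-40 0.12 [  23.3   22.5   11.4  -17.8  -88.2 -151.2] 0.0
-20 0 [  25.6   29.7    5.5  -14.4  -80.4 -131.4] 0.0
-20 0.12 [  25.6   25.2   14.   -14.2  -93.  -134.6] 0.0
0 0 [  28.7   31.2 
[... 183 characters left out ...]
4 -101.7] 0.0
40 0 [ 35.5  30.8   0.8   1.6 -79.9 -86. ] 0.0
40 0.12 [ 35.5  26.4   9.4   1.5 -93.  -85.6] 0.0
60 0 [ 38.8  29.1  -4.6   7.4 -75.2 -71.8] 0.0
60 0.12 [ 38.8  24.4   4.1   7.1 -88.4 -70.1] 0.0
80 0 [ 41.6  26.5 -11.3  13.2 -68.7 -58.2] 0.0
80 0.12 [ 41.7  21.5  -2.5  12.4 -82.1 -55.1] 0.0
100 0 [ 43.7  23.2 -18.8  19.  -60.8 -44.9] 0.0
100 0.12 [ 43.9  17.9  -9.6  17.1 -74.7 -40.2] 0.0
120 0 [ 44.7  19.6 -26.5  24.9 -52.  -31.5] 0.0
120 0.12 [ 45.2  13.9 -16.5  21.1 -66.5 -24.8] 0.0
140 0 [ 44.2  15.9 -33.5  30.2 -42.6 -17. ] 0.0
140 0.12 [ 45.2  10.  -22.5  23.7 -58.1  -7.9] 0.0
160 0 [ 42.2  12.9 -38.7  33.4 -33.4   0.5] 0.0
160 0.12 [ 44.    6.6 -26.5  23.6 -50.3  11.9] 0.0
```

{"api": "arm_command", "payload": {
  "steps": [
    {"translation":[-5,5,-40],"rotation":[0.1,0.9,0],"claw":87.6},
    {"translation":[-11,9,-40],"rotation":[0.2,1.9,0],"claw":87.6},
    {"translation":[-21,18,-30],"rotation":[0.4,3,0.04],"claw":87.6},
    {"translation":[-21.5,18.6,-18.3],"rotation":[0.417,3.7,0.04],"claw":87.6},
    {"translation":[-21.5,18.6,-18.3],"rotation":[0.417,3.7,0.04],"claw":87.6}
  ]
}}

```text
clock: 3.0
tool_pos: [0.5197, -0.1928, 0.2273]
orientation: [179.9, 20.2, 171.9]
force: [0.2, 0.4, -1.5]
opening: 0.0872
gripper_force: 0.0
```

{"api": "arm_command", "payload": {
  "steps": [
    {"translation":[0,0,0],"rotation":[0,0,0],"claw":87.6},
    {"translation":[0,0,0],"rotation":[0,0,0],"claw":87.6}
  ]
}}

```text
clock: 3.2
tool_pos: [0.5162, -0.1933, 0.2263]
orientation: [180.0, 20.2, 171.9]
force: [-0.8, 0.5, 0.0]
opening: 0.0877
gripper_force: 0.0
```

Run:
```python
from h import *
print(rel(gt(.11)),rel(gt(0)),ctrl.get_obs()['joint_pos'].round(1))
C,im,d=snap('wrist')
P=cloud(C,d); hsv=cv2.cvtColor(im,cv2.COLOR_RGB2HSV); H,S,V=[hsv[...,i].astype(int) for i in range(3)]
m=(H>110)&(H<130)&(S>140)&(P[...,0]>.48)&(P[...,1]>-.28)&(P[...,1]<-.13)&(P[...,2]>.1)
p=P[m]; h=p@-AX; e=p[h>np.percentile(h,99)-.006]; c=e.mean(0); print(len(e),c.round(4),np.linalg.svd(e-c)[2][2].round(3), (p@[-AX[1]*0+np.sin(np.radians(8.3)),np.cos(np.radians(8.3)),0]).min().round(4),(p@[np.sin(np.radians(8.3)),np.cos(np.radians(8.3)),0]).max().round(4))
```

```text
([-0.8, -2.1, 2.5], [0.022, 0.041, 0.035]) ([-0.4, -2.3, 112.5], [0.022, 0.041, 0.035]) [   2.3   -2.8  -33.2    5.6  -39.8 -104.1]
5414 [ 0.536  -0.1985  0.1559] [ 0.644 -0.089 -0.76 ] -0.1496 -0.0886
```

{"api": "arm_command", "payload": {
  "steps": [
    {"translation":[-0.6,-2.2,35],"rotation":[0,0,0],"claw":87.6},
    {"translation":[-0.6,-2.2,70],"rotation":[0,0,0],"claw":87.6},
    {"translation":[-0.6,-2.2,95],"rotation":[0,0,0],"claw":87.6},
    {"translation":[-0.6,-2.2,112],"rotation":[0,0,0],"claw":87.6},
    {"translation":[-0.6,-2.2,112],"rotation":[0,0,0],"claw":87.6}
  ]
}}

```text
clock: 3.75
tool_pos: [0.5542, -0.2008, 0.1194]
orientation: [-180.0, 20.0, 171.9]
force: [-0.3, 1.4, 1.2]
opening: 0.0876
gripper_force: 0.0
```

{"api": "arm_command", "payload": {
  "steps": [
    {"translation":[0,0,0],"rotation":[0,0,0],"claw":87.6},
    {"translation":[0,0,0],"rotation":[0,0,0],"claw":87.6}
  ]
}}

```text
clock: 3.95
tool_pos: [0.5562, -0.2006, 0.1232]
orientation: [180.0, 20.3, 172.0]
force: [0.3, -0.1, 0.4]
opening: 0.0874
gripper_force: 0.0
```

Run:
```python
from h import *
print(rel(gt(0)),ctrl.get_obs()['force'])
C,im,d=snap('wrist'); cv2.imwrite('pics/w3.png',im[:,:,::-1])
```

```text
([2.1, -0.7, 1.7], [0.024, 0.067, 0.047]) [ 0.29031485 -0.07251784  0.44527585]
```

View pics/w3.png

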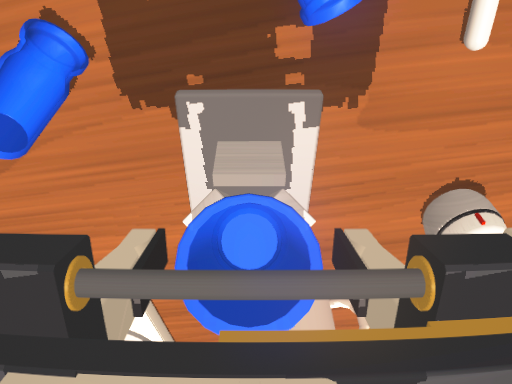

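The jar bottom at (249,265) lies centred between the fingertips at about (150,250) and (350,250), and the slats are clear. Closing the fingers now.

{"api": "arm_command", "payload": {
  "steps": [
    {"translation":[0,0,0],"rotation":[0,0,0],"claw":60},
    {"translation":[0,0,0],"rotation":[0,0,0],"claw":50},
    {"translation":[0,0,0],"rotation":[0,0,0],"claw":50},
    {"translation":[0,0,0],"rotation":[0,0,0],"claw":50},
    {"translation":[0,0,0],"rotation":[0,0,0],"claw":50}
  ]
}}

```text
clock: 4.5
tool_pos: [0.5562, -0.2007, 0.122]
orientation: [180.0, 20.2, 172.0]
force: [-1.4, -2.3, 3.2]
opening: 0.0618
gripper_force: 30.0
```

{"api": "arm_command", "payload": {
  "steps": [
    {"translation":[0,0,0],"rotation":[0,0,0],"claw":50},
    {"translation":[0,0,0],"rotation":[0,0,0],"claw":50},
    {"translation":[0,0,0],"rotation":[0,0,0],"claw":50},
    {"translation":[0,0,0],"rotation":[0,0,0],"claw":50}
  ]
}}

```text
clock: 4.9
tool_pos: [0.5562, -0.2007, 0.122]
orientation: [180.0, 20.2, 171.9]
force: [-2.1, -3.6, 5.5]
opening: 0.062
gripper_force: 30.0
```

```bash
cat > t.py <<'E'
from h import *; from h import _c,_n; import kin
T=pose(); np.save('grasp.npy',T); print(T.round(4).tolist())
Jr=Tof(BOT,AX,[-_n,_c,0]); D=np.linalg.inv(Jr)@T; np.save('D.npy',D)
U=T.copy(); U[:3,3]+=[0,0,.16]; print('up',rel(U,T),kin.ik(U))
E
python3 t.py
```

```text
[[-0.929, 0.14, 0.3426, 0.5562], [0.1314, 0.9902, -0.0482, -0.2007], [-0.346, 0.0002, -0.9383, 0.122], [0.0, 0.0, 0.0, 1.0]]
up ([-55.4, 0.0, -150.1], [-0.0, 0.0, -0.0]) (array([   1.2,   -1.1,  -23.5,    4.3,  -47.6, -101.6]), np.float64(9.224078687654332e-30))
```

{"api": "arm_command", "payload": {
  "steps": [
    {"translation":[3,0,-9],"rotation":[0,0,0],"claw":50},
    {"translation":[6,0,-19],"rotation":[0,0,0],"claw":50},
    {"translation":[10,0,-28],"rotation":[0,0,0],"claw":50},
    {"translation":[-4,0,-60],"rotation":[0,0,0],"claw":50},
    {"translation":[-20,0,-95],"rotation":[0,0,0],"claw":50}
  ]
}}

```text
clock: 5.4
tool_pos: [0.5396, -0.198, 0.2169]
orientation: [180.0, 19.9, 172.0]
force: [1.2, 0.6, -3.5]
opening: 0.062
gripper_force: 30.0
```

{"api": "arm_command", "payload": {
  "steps": [
    {"translation":[-15,0,-32],"rotation":[0,0,0],"claw":50},
    {"translation":[-30,0,-64],"rotation":[0,0,0],"claw":50},
    {"translation":[-35,0,-75],"rotation":[0,0,0],"claw":50},
    {"translation":[-35,0,-75],"rotation":[0,0,0],"claw":50},
    {"translation":[-35,0,-75],"rotation":[0,0,0],"claw":50}
  ]
}}

```text
clock: 5.9
tool_pos: [0.5476, -0.1991, 0.2981]
orientation: [179.9, 20.0, 171.9]
force: [-0.3, -0.2, -3.4]
opening: 0.0615
gripper_force: 30.0
```

```bash
cat > t.py <<'E'
from h import *; from h import _c,_n; import kin
o=ctrl.get_obs(); print(o['tool_pos'],o['opening'],o['gripper_force'],o['force'])
C,im,d=snap('wrist'); P=cloud(C,d); hsv=cv2.cvtColor(im,cv2.COLOR_RGB2HSV); H,S,V=[hsv[...,i].astype(int) for i in range(3)]
T=pose(); D=np.load('D.npy'); Jn=T@np.linalg.inv(D); print('jar expect bottom',Jn[:3,3].round(4),'axis',Jn[:3,2].round(3))
m=(H>110)&(H<130)&(S>140)&(np.linalg.norm(P-Jn[:3,3],axis=-1)<.05); p=P[m]; h=p@-Jn[:3,2]; e=p[h>np.percentile(h,99)-.006]; c=e.mean(0); print(len(e),c.round(4),np.linalg.svd(e-c)[2][2].round(3))
S=np.array([.597,.178,0])
for hd in(0,10): 
    h=np.radians(hd); Jp=Tof(S+[0,0,.171+.12],[0,0,-1],[-np.sin(h),np.cos(h),0]); print(hd,rel(Jp@D),(Jp@D)[:3,3],kin.ik(Jp@D))
# scene stand refine
E
python3 t.py
```

```text
[ 0.54756172 -0.19909975  0.29809622] 0.061499665583384426 29.999541001743637 [-0.26022334 -0.19398478 -3.39574769]
jar expect bottom [ 0.5263 -0.1967  0.3305] axis [ 0.633 -0.092 -0.769]
11936 [ 0.5244 -0.1962  0.3291] [ 0.64  -0.09  -0.763]
0 ([23.7, 380.3, 40.1], [-0.03, 7.943, -1.682]) [0.59230626 0.17862528 0.25212139] (array([  28.6,   26.8,   14.7,   -9.5,  -95.3, -117.8]), np.float64(8.776692683267655e-30))
10 ([23.6, 379.5, 40.1], [-0.033, 7.892, -3.722]) [0.59226899 0.17780072 0.25212139] (array([  30.3,   27.1,   14.2,   -6.9,  -95.6, -109.6]), np.float64(3.2232728422711274e-30))
```

{"api": "arm_command", "payload": {
  "steps": [
    {"translation":[0,32,0],"rotation":[0,0.5,-0.1],"claw":50},
    {"translation":[0,64,0],"rotation":[0,1.2,-0.3],"claw":50},
    {"translation":[5,96,5],"rotation":[0,2,-0.4],"claw":50},
    {"translation":[8,128,10],"rotation":[0,2.8,-0.6],"claw":50},
    {"translation":[10,160,15],"rotation":[0,3.5,-0.7],"claw":50}
  ]
}}

```text
clock: 6.45
tool_pos: [0.5663, -0.0392, 0.2806]
orientation: [-179.3, 2.4, 175.4]
force: [0.4, -0.5, -2.5]
opening: 0.0619
gripper_force: 30.0
```

```bash
cat > t.py <<'E'
from h import *; import kin,sys
D=np.load('D.npy'); S=np.array([.597,.178,0]); Jp=Tof(S+[0,0,.171+float(sys.argv[1])],[0,0,-1],[0,1,0]); print(rel(Jp@D),ctrl.get_obs()['joint_pos'].round(1))
E
python3 t.py .12
```

```text
([-7.4, 219.6, 26.0], [-0.033, 4.421, -0.977]) [  16.9    7.2  -10.8    1.6  -70.1 -112. ]
```

{"api": "arm_command", "payload": {
  "steps": [
    {"translation":[-2,40,0],"rotation":[0,0.9,-0.2],"claw":50},
    {"translation":[-4,80,5],"rotation":[0,1.8,-0.4],"claw":50},
    {"translation":[-5,120,10],"rotation":[0,2.7,-0.6],"claw":50},
    {"translation":[-6,155,15],"rotation":[0,3.5,-0.8],"claw":50},
    {"translation":[-7,185,20],"rotation":[0,4.1,-0.9],"claw":50}
  ]
}}

```text
clock: 6.95
tool_pos: [0.5897, 0.1449, 0.2577]
orientation: [-179.8, -18.2, 179.8]
force: [0.4, -1.2, -2.5]
opening: 0.0617
gripper_force: 30.0
```

```bash
python3 t.py .12
```

```text
([-4.1, 33.7, 4.5], [-0.04, 0.314, -0.08]) [  26.9   24.7   11.9   -8.   -93.6 -116.4]
```

{"api": "arm_command", "payload": {
  "steps": [
    {"translation":[-4,20,4.5],"rotation":[-0.04,0.31,-0.08],"claw":50},
    {"translation":[-4,33.7,4.5],"rotation":[-0.04,0.31,-0.08],"claw":50},
    {"translation":[-4,33.7,4.5],"rotation":[-0.04,0.31,-0.08],"claw":50},
    {"translation":[-4,33.7,4.5],"rotation":[-0.04,0.31,-0.08],"claw":50}
  ]
}}

```text
clock: 7.35
tool_pos: [0.5922, 0.1764, 0.2549]
orientation: [179.8, -19.4, -179.8]
force: [-1.2, -0.4, -3.2]
opening: 0.0619
gripper_force: 30.0
```

```bash
python3 t.py .12
cat > m.py <<'E'
from h import *
D=np.load('D.npy'); Jn=pose()@np.linalg.inv(D); print('jar bottom',Jn[:3,3].round(4),'axis',Jn[:3,2].round(3))
for n in('scene','top'):
    C,im,d=snap(n); P=cloud(C,d); hsv=cv2.cvtColor(im,cv2.COLOR_RGB2HSV); H,S,V=[hsv[...,i].astype(int) for i in range(3)]
    x0,y0=(250,120) if n=='scene' else (160,110)
    cv2.imwrite(f'pics/{n}_b.png',cv2.resize(im[y0:y0+130,x0:x0+130,::-1],(580,580),interpolation=cv2.INTER_CUBIC))
    near=(abs(P[...,0]-.597)<.12)&(abs(P[...,1]-.178)<.12)
    b=(H>110)&(H<130)&(S>140)&near; p=P[b]; print(n,'blue',len(p),p.mean(0).round(4),p.min(0).round(3),p.max(0).round(3))
    # edges of jar per height -> centre
    for nm,(lo,hi) in dict(peg=(.055,.105),tip=(.108,.13)).items():
        k=near&(np.hypot(P[...,0]-.597,P[...,1]-.178)<.03)&(P[...,2]>lo)&(P[...,2]<hi)&(S<90)
        if k.sum(): print(nm,k.sum(),P[k].mean(0).round(4))
    # foot disc white outline
    w=near&(S<60)&(V>120)&(P[...,2]>.009)&(P[...,2]<.023); cn=max(cv2.findContours(w.astype(np.uint8),0,1)[0],key=len)[:,0]
    q=onz(C,cn,.016)[:,:2]; hull=cv2.convexHull((q*1000).astype(np.float32)); print('disc',cv2.minEnclosingCircle(hull),cv2.fitEllipse(hull) if len(hull)>5 else '')
E
python3 m.py
```

```text
([-1.0, 2.2, 2.6], [0.006, 0.074, -0.007]) [  28.6   26.4   14.4   -9.3  -95.1 -117.8]
jar bottom [0.5966 0.1758 0.2938] axis [ 0.006  0.    -1.   ]
scene blue 559 [0.6178 0.161  0.2255] [0.581 0.116 0.168] [0.658 0.205 0.324]
peg 120 [0.6012 0.1723 0.0809]
tip 48 [0.5985 0.1763 0.1175]
disc ((598.9312744140625, 175.14163208007812), 88.18611145019531) ((599.5897216796875, 176.50296020507812), (167.81040954589844, 175.5344696044922), 37.32438278198242)
top blue 253 [0.5878 0.1734 0.2724] [0.568 0.145 0.031] [0.635 0.204 0.302]
peg 32 [0.5848 0.1756 0.0787]
tip 16 [0.5842 0.18   0.1148]
disc ((595.0170288085938, 143.0854034423828), 75.62989044189453) ((594.9317016601562, 133.81036376953125), (75.9997787475586, 142.8284912109375), 86.98536682128906)
```

View pics/scene_b.png

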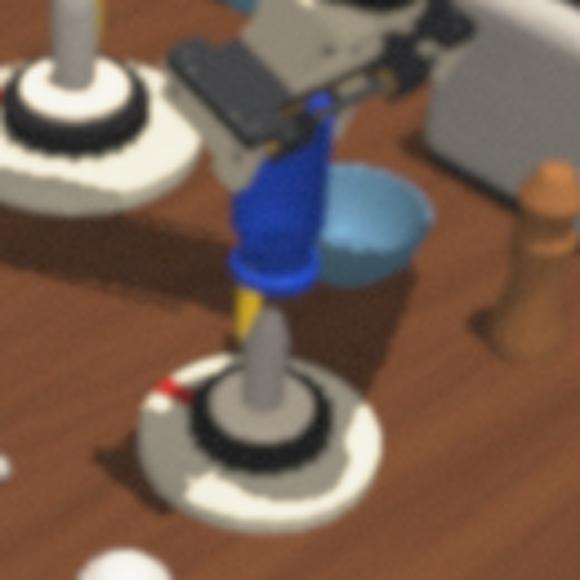

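The zoomed scene view shows the jar's lip at (275,280), hanging upright over the peg tip at (270,315). The peg axis measures about (0.595, 0.1795), so I'll shift slightly and lower.

```bash
sed -i 's/\.597,\.178,0\]/.595,.1795,0]/' t.py; python3 t.py .12; python3 t.py .05;python3 t.py 0.003
```

```text
([0.6, 4.2, 4.2], [0.017, 0.085, -0.013]) [  28.5   26.3   14.4   -9.3  -95.1 -117.8]
([-22.6, 3.9, 70.2], [0.017, 0.085, -0.013]) [  28.5   26.3   14.4   -9.3  -95.1 -117.8]
([-38.1, 3.7, 114.6], [0.017, 0.085, -0.013]) [  28.5   26.3   14.4   -9.3  -95.1 -117.8]
```

{"api": "arm_command", "payload": {
  "steps": [
    {"translation":[0.6,4.2,4.2],"rotation":[0,0.08,0],"claw":50},
    {"translation":[0.6,4.2,4.2],"rotation":[0,0.08,0],"claw":50},
    {"translation":[-6,4.1,23],"rotation":[0,0.08,0],"claw":50},
    {"translation":[-13,4,42],"rotation":[0,0.08,0],"claw":50},
    {"translation":[-13,4,42],"rotation":[0,0.08,0],"claw":50}
  ]
}}

```text
clock: 7.95
tool_pos: [0.5893, 0.1803, 0.2088]
orientation: [179.8, -20.1, -179.9]
force: [-1.0, -0.3, -3.1]
opening: 0.0623
gripper_force: 30.0
```

```bash
python3 t.py .05; python3 t.py .003; python3 m.py | head -3
```

```text
([-10.1, -0.3, 24.7], [0.004, -0.059, -0.019]) [  28.8   28.    11.    -9.6  -90.7 -117.3]
([-26.3, -0.4, 68.9], [0.004, -0.059, -0.019]) [  28.8   28.    11.    -9.6  -90.7 -117.3]
jar bottom [0.5942 0.1797 0.2477] axis [-0.005 -0.    -1.   ]
scene blue 511 [0.6144 0.1653 0.178 ] [0.575 0.114 0.122] [0.652 0.211 0.288]
peg 117 [0.6013 0.1725 0.08  ]
```

View pics/top_b.png

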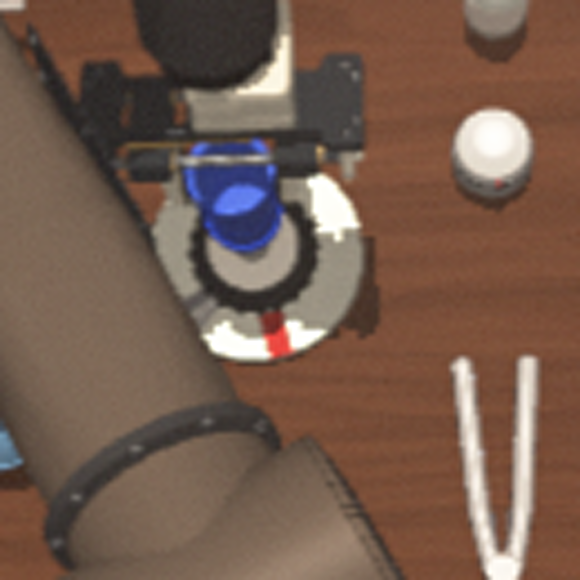

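In the top view the jar's axis runs from (230,165) to (243,215), in line with the seat centre at about (255,255). The tip is inside the mouth, so I'll keep lowering.

{"api": "arm_command", "payload": {
  "steps": [
    {"translation":[-5,0,12],"rotation":[0,0,0],"claw":50},
    {"translation":[-10,-0.3,25],"rotation":[0,0,0],"claw":50},
    {"translation":[-15,-0.4,38],"rotation":[0,0,0],"claw":50},
    {"translation":[-18,-0.4,47],"rotation":[0,0,0],"claw":50},
    {"translation":[-18,-0.4,47],"rotation":[0,0,0],"claw":50}
  ]
}}

```text
clock: 8.55
tool_pos: [0.5908, 0.1804, 0.1589]
orientation: [179.8, -20.0, -179.8]
force: [0.1, -0.4, -3.3]
opening: 0.0618
gripper_force: 30.0
```

```bash
python3 t.py .003;python3 -c "
from h import *
o=ctrl.get_obs();print(o['force'],o['moment'],(pose()@np.linalg.inv(np.load('D.npy')))[:3,2:].round(4))"
```

```text
([-7.7, -0.3, 22.5], [0.002, -0.045, -0.013]) [  28.8   30.     7.7   -9.6  -85.4 -116.4]
[ 0.11469813 -0.41277523 -3.27253144] [-0.08017343 -1.41679412  0.01632941] [[-4.000e-03  5.956e-01]
 [-3.000e-04  1.797e-01]
 [-1.000e+00  1.978e-01]]
```

{"api": "arm_command", "payload": {
  "steps": [
    {"translation":[-3.4,0,9.4],"rotation":[0,0,0],"claw":50},
    {"translation":[-6.8,0,18.8],"rotation":[0,0,0],"claw":50},
    {"translation":[-7.5,0,20.6],"rotation":[0,0,0],"claw":50},
    {"translation":[-7.9,0,21.5],"rotation":[0,0,0],"claw":50},
    {"translation":[-7.9,0,21.5],"rotation":[0,0,0],"claw":50}
  ]
}}

```text
clock: 9.05
tool_pos: [0.5921, 0.1808, 0.1384]
orientation: [179.7, -19.8, -179.8]
force: [-0.1, 0.1, -3.0]
opening: 0.062
gripper_force: 30.0
```

{"api": "arm_command", "payload": {
  "steps": [
    {"translation":[-0.3,0,1],"rotation":[0,0,0],"claw":50},
    {"translation":[-0.6,0,1.8],"rotation":[0,0,0],"claw":50},
    {"translation":[-0.6,0,1.8],"rotation":[0,0,0],"claw":50}
  ]
}}

```text
clock: 9.35
tool_pos: [0.5919, 0.1808, 0.1364]
orientation: [179.7, -19.8, -179.8]
force: [0.1, 0.1, -3.2]
opening: 0.0619
gripper_force: 30.0
```

{"api": "arm_command", "payload": {
  "steps": [
    {"translation":[-0.4,0,1],"rotation":[0,0,0],"claw":50},
    {"translation":[-0.7,0,2],"rotation":[0,0,0],"claw":50},
    {"translation":[-0.7,0,2],"rotation":[0,0,0],"claw":50}
  ]
}}

```text
clock: 9.65
tool_pos: [0.5918, 0.1808, 0.134]
orientation: [179.8, -19.8, -179.8]
force: [0.2, -0.7, -2.2]
opening: 0.062
gripper_force: 30.0
```

{"api": "arm_command", "payload": {
  "steps": [
    {"translation":[-0.4,0,1],"rotation":[0,0,0],"claw":50},
    {"translation":[-0.7,0,2],"rotation":[0,0,0],"claw":50},
    {"translation":[-0.7,0,2],"rotation":[0,0,0],"claw":50}
  ]
}}

```text
clock: 9.95
tool_pos: [0.5924, 0.1808, 0.1329]
orientation: [179.7, -19.7, -179.8]
force: [0.9, -0.5, 3.0]
opening: 0.062
gripper_force: 30.0
```

{"api": "arm_command", "payload": {
  "steps": [
    {"translation":[-0.2,0,0.5],"rotation":[0,0,0],"claw":50},
    {"translation":[-0.2,0,0.5],"rotation":[0,0,0],"claw":62},
    {"translation":[-0.2,0,0.5],"rotation":[0,0,0],"claw":68},
    {"translation":[-0.2,0,0.5],"rotation":[0,0,0],"claw":80},
    {"translation":[-0.2,0,0.5],"rotation":[0,0,0],"claw":87.6}
  ]
}}

```text
clock: 10.45
tool_pos: [0.5916, 0.1807, 0.1313]
orientation: [179.8, -19.8, -179.8]
force: [-0.6, 0.8, -0.5]
opening: 0.0786
gripper_force: 0.0
```

{"api": "arm_command", "payload": {
  "steps": [
    {"translation":[0,0,0],"rotation":[0,0,0],"claw":87.6},
    {"translation":[0,0,0],"rotation":[0,0,0],"claw":87.6},
    {"translation":[0,0,0],"rotation":[0,0,0],"claw":87.6},
    {"translation":[0,0,0],"rotation":[0,0,0],"claw":87.6}
  ]
}}

```text
clock: 10.85
tool_pos: [0.5919, 0.1808, 0.1315]
orientation: [179.8, -19.8, -179.8]
force: [0.2, 0.5, 0.2]
opening: 0.0876
gripper_force: 0.0
```

Retreating along the tool axis, then looking at the jar and handle.

{"api": "arm_command", "payload": {
  "steps": [
    {"translation":[0,0,-20],"rotation":[0,0,0],"claw":87.6},
    {"translation":[0,0,-50],"rotation":[0,0,0],"claw":87.6},
    {"translation":[0,0,-90],"rotation":[0,0,0],"claw":87.6},
    {"translation":[30,0,-120],"rotation":[0,-1,0],"claw":87.6},
    {"translation":[70,0,-130],"rotation":[0,-2.5,0],"claw":87.6}
  ]
}}

```text
clock: 11.35
tool_pos: [0.5737, 0.1806, 0.2759]
orientation: [179.9, -7.2, -180.0]
force: [-0.6, 2.9, 4.3]
opening: 0.0873
gripper_force: 0.0
```

{"api": "arm_command", "payload": {
  "steps": [
    {"translation":[60,0,0],"rotation":[0,-1.5,0],"claw":87.6},
    {"translation":[60,0,0],"rotation":[0,-1.5,0],"claw":87.6},
    {"translation":[60,0,0],"rotation":[0,-1.5,0],"claw":87.6},
    {"translation":[60,0,0],"rotation":[0,-1.5,0],"claw":87.6}
  ]
}}

```text
clock: 11.75
tool_pos: [0.5104, 0.1803, 0.2866]
orientation: [179.7, 0.3, -179.8]
force: [-0.2, 0.1, 0.1]
opening: 0.0879
gripper_force: 0.0
```

```bash
cat > st.py <<'E'
from h import *
import sys
print(pose()[:3,3].round(3))
c0=np.array([.596,.179])
for n in sys.argv[2:]:
    C,im,d=snap(n); cv2.imwrite(f'pics/{n}_{sys.argv[1]}.png',im[:,:,::-1]); P=cloud(C,d); hsv=cv2.cvtColor(im,cv2.COLOR_RGB2HSV); H,S,V=[hsv[...,i].astype(int) for i in range(3)]
    r=np.hypot(P[...,0]-c0[0],P[...,1]-c0[1]); near=r<.14
    b=near&(H>110)&(H<130)&(S>140)&(P[...,2]>.04); p=P[b]
    if len(p):
        t=p[p[:,2]>np.percentile(p[:,2],98)-.006]; (x,y),rad=cv2.minEnclosingCircle((t[:,:2]*1000).astype(np.float32)); print(n,'jar top',len(t),t.mean(0).round(4),'circ',x,y,rad,'zmin',p[:,2].min().round(3))
    for nm,k in dict(yel=(H>22)&(H<35)&(S>140)&(V>80)&(P[...,2]>.02),red=((H<6)|(H>173))&(S>140)&(V>70)&(P[...,2]<.03)&(r>.05)&(r<.095)).items():
        k=k&near
        if k.sum()<4: continue
        q=P[k]; m=np.median(q,0); print(n,nm,k.sum(),m.round(4),'zmax',q[:,2].max().round(3),'ang',np.degrees(np.arctan2(m[1]-c0[1],m[0]-c0[0])).round(1),'r',np.hypot(*(m[:2]-c0)).round(4))
        if nm=='yel':
            t=q[q[:,2]>.072]
            if len(t)>3: rr=cv2.minAreaRect((t[:,:2]*1000).astype(np.float32)); print('  top',len(t),rr,'ang',np.degrees(np.arctan2(rr[0][1]/1000-c0[1],rr[0][0]/1000-c0[0])).round(1))
E
python3 st.py c scene top wrist
```

```text
[0.51  0.18  0.287]
scene jar top 226 [0.602  0.1783 0.1693] circ 598.4315795898438 179.12008666992188 32.88269805908203 zmin 0.051
scene red 20 [0.5207 0.1637 0.0158] zmax 0.018 ang -168.5 r 0.0768
top yel 15 [0.5114 0.2431 0.0758] zmax 0.083 ang 142.8 r 0.1062
  top 9 ((510.8302001953125, 247.18829345703125), (12.303365707397461, 24.258974075317383), 43.01778793334961) ang 141.3
top red 45 [0.5275 0.1643 0.0182] zmax 0.026 ang -167.9 r 0.0701
wrist jar top 1266 [0.5837 0.1806 0.1715] circ 598.8121948242188 180.88832092285156 31.01426887512207 zmin 0.05
wrist yel 433 [0.5079 0.2464 0.0781] zmax 0.081 ang 142.6 r 0.1109
  top 333 ((511.5597839355469, 246.699462890625), (14.360575675964355, 29.79085922241211), 50.346954345703125) ang 141.3
wrist red 254 [0.5329 0.1663 0.0179] zmax 0.02 ang -168.6 r 0.0644
```

View pics/wrist_c.png

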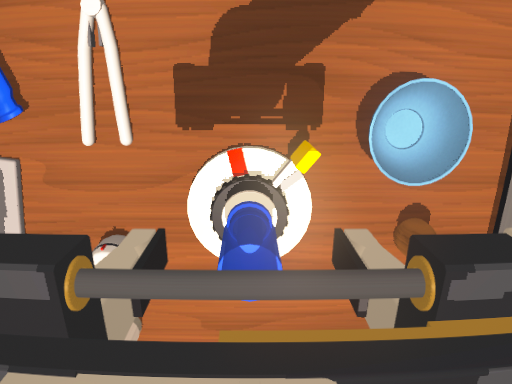

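The wrist view shows the jar seated on the peg around (249,230), the yellow handle at (307,157) and the red mark at (238,161). The jar's bottom is 171 mm high and centred within about 3 mm. About 50° of collar turn remain.

```bash
cat > c.py <<'E'
from h import *; import kin
CEN=np.array([.596,.1795])
def ht(ang,z,rad=.105,cen=CEN):
    a=np.radians(ang); x=np.array([np.cos(a),np.sin(a),0]); y=np.array([np.sin(a),-np.cos(a),0]); return Tof([*(cen+rad*x[:2]),z],[0,0,-1],y)
H0=np.array([.5116,.2467])
def pre(z): T=ht(141,z); T[:2,3]=H0; return T
E
python3 - <<'E'
from c import *
print(rel(pre(.15)),rel(pre(.043)),kin.ik(pre(.043)),kin.ik(ht(191.5,.043)),ht(141,.04)[:3,3])
E
```

```text
([0.4, 65.8, 134.8], [0.05, 0.014, 7.816]) ([0.7, 65.4, 241.8], [0.05, 0.014, 7.816]) (array([  45.2,   21.3,  -25.2,   -0.5,  -43.5, -173.7]), np.float64(0.00018766201187234667)) (array([  39.6,   17.3,  -31.9,    0. ,  -40.8, -118. ]), np.float64(4.686274282070919e-27)) [0.51439967 0.24557864 0.04      ]
```

```bash
cat >> c.py <<'E'
def pre(z): T=ht(145,z); T[:2,3]=H0; return T
E
python3 - <<'E'
from c import *
print(rel(pre(.15)),rel(pre(.043)),kin.ik(pre(.15)),kin.ik(pre(.043)))
E
```

```text
([0.4, 65.8, 134.8], [0.049, 0.016, 7.016]) ([0.7, 65.4, 241.8], [0.049, 0.016, 7.016]) (array([  45.5,   14.1,  -19. ,   -0. ,  -56.8, -170.5]), np.float64(5.775892100562223e-28)) (array([  45.5,   21.2,  -25.5,   -0. ,  -43.3, -170.5]), np.float64(3.8325971406236645e-26))
```

{"api": "arm_command", "payload": {
  "steps": [
    {"translation":[0,20,25],"rotation":[0,0,1.6],"claw":70},
    {"translation":[0,40,50],"rotation":[0,0,3.2],"claw":60},
    {"translation":[0,60,80],"rotation":[0,0,4.8],"claw":50},
    {"translation":[0.4,65.8,110],"rotation":[0.05,0,6.3],"claw":50},
    {"translation":[0.4,65.8,130],"rotation":[0.05,0,7],"claw":50}
  ]
}}

```text
clock: 12.4
tool_pos: [0.5108, 0.2468, 0.1515]
orientation: [-179.8, 0.0, 144.8]
force: [-0.1, 0.5, 0.6]
opening: 0.0536
gripper_force: 0.0
```

{"api": "arm_command", "payload": {
  "steps": [
    {"translation":[0,0,0],"rotation":[0,0,0],"claw":50},
    {"translation":[0,0,0],"rotation":[0,0,0],"claw":50}
  ]
}}

```text
clock: 12.6
tool_pos: [0.5114, 0.2463, 0.1548]
orientation: [-179.9, 0.1, 145.2]
force: [-0.5, 0.5, 0.5]
opening: 0.0504
gripper_force: 0.0
```

```bash
python3 - <<'E'
from c import *
print(rel(pre(.043)),pose()[:3,3])
E
python3 st.py d wrist
```

```text
([0.3, 0.6, 111.8], [-0.012, 0.021, 0.042]) [0.51138964 0.24625209 0.15476536]
[0.511 0.246 0.155]
wrist jar top 301 [0.5749 0.1977 0.1227] circ 578.8939208984375 194.7657012939453 18.863338470458984 zmin 0.056
wrist yel 918 [0.507  0.2505 0.0782] zmax 0.08 ang 141.2 r 0.1142
  top 704 ((511.5911560058594, 247.00254821777344), (13.72757339477539, 29.801652908325195), 51.26675796508789) ang 141.1
wrist red 182 [0.5195 0.1699 0.0179] zmax 0.022 ang -173.3 r 0.077
```

{"api": "arm_command", "payload": {
  "steps": [
    {"translation":[0.3,0.6,30],"rotation":[0,0,0],"claw":50},
    {"translation":[0.3,0.6,60],"rotation":[0,0,0],"claw":50},
    {"translation":[0.3,0.6,85],"rotation":[0,0,0],"claw":50},
    {"translation":[0.3,0.6,105],"rotation":[0,0,0],"claw":50},
    {"translation":[0.3,0.6,111],"rotation":[0,0,0],"claw":50}
  ]
}}

```text
clock: 13.15
tool_pos: [0.511, 0.2467, 0.0438]
orientation: [180.0, 0.1, 145.2]
force: [0.7, 0.2, 0.2]
opening: 0.05
gripper_force: 0.0
```

{"api": "arm_command", "payload": {
  "steps": [
    {"translation":[0,0,0],"rotation":[0,0,0],"claw":40},
    {"translation":[0,0,0],"rotation":[0,0,0],"claw":25},
    {"translation":[0,0,0],"rotation":[0,0,0],"claw":8},
    {"translation":[0,0,0],"rotation":[0,0,0],"claw":8},
    {"translation":[0,0,0],"rotation":[0,0,0],"claw":8}
  ]
}}

```text
clock: 13.65
tool_pos: [0.5111, 0.2473, 0.0452]
orientation: [179.9, 0.1, 145.1]
force: [0.3, 1.4, 0.4]
opening: 0.0154
gripper_force: 0.8
```

{"api": "arm_command", "payload": {
  "steps": [
    {"translation":[0,0,0],"rotation":[0,0,0],"claw":8},
    {"translation":[0,0,0],"rotation":[0,0,0],"claw":8}
  ]
}}

```text
clock: 13.85
tool_pos: [0.5108, 0.2469, 0.0451]
orientation: [179.9, 0.1, 145.1]
force: [-2.3, -0.3, 5.9]
opening: 0.0139
gripper_force: 29.6
```

Run:
```python
from c import *
T=pose(); print(T[:3,3]); np.save('hg.npy',T)
cen=np.array([.5955,.180]); p=T[:2,3]-cen; print('ang',np.degrees(np.arctan2(p[1],p[0])),np.hypot(*p))
for k in(10,20,30,40,50):
    a=np.radians(k); Rz=R.from_euler('z',a).as_matrix(); U=T.copy(); U[:2,3]=cen+Rz[:2,:2]@p; U[:3,:3]=R.from_euler('z',a*.92).as_matrix()@T[:3,:3]
    print(k,rel(U,T))
```

```text
[0.51076208 0.24688216 0.04514037]
ang 141.71658643022857 0.10795248556478913
10 ([-0.5, -18.8, -0.0], [-0.003, 0.003, -1.84])
20 ([-4.3, -37.2, -0.0], [-0.007, 0.005, -3.68])
30 ([-11.3, -54.7, -0.1], [-0.01, 0.008, -5.52])
40 ([-21.1, -70.8, -0.1], [-0.013, 0.01, -7.36])
50 ([-33.6, -84.8, -0.1], [-0.017, 0.013, -9.2])
```

{"api": "arm_command", "payload": {
  "steps": [
    {"translation":[0,-9.4,0],"rotation":[0,0,-0.92],"claw":8},
    {"translation":[-0.5,-18.8,0],"rotation":[0,0,-1.84],"claw":8},
    {"translation":[-2,-28,0],"rotation":[0,0,-2.76],"claw":8},
    {"translation":[-4.3,-37.2,0],"rotation":[0,0,-3.68],"claw":8},
    {"translation":[-4.3,-37.2,0],"rotation":[0,0,-3.68],"claw":8}
  ]
}}

```text
clock: 14.35
tool_pos: [0.493, 0.2133, 0.0451]
orientation: [180.0, 0.1, 163.6]
force: [-0.9, -1.8, 7.1]
opening: 0.0138
gripper_force: 29.7
```

```bash
cat > d.py <<'E'
from c import *
T=np.load('hg.npy'); N=pose(); o=ctrl.get_obs(); cen=np.array([.5955,.180]); p=T[:2,3]-cen; q=N[:2,3]-cen
print('ang',np.degrees(np.arctan2(q[1],q[0]))%360,np.hypot(*q),o['force'].round(1),o['opening'],o['gripper_force'])
for k in(25,30,35,40,45,48,49,50,51):
    a=np.radians(k); Rz=R.from_euler('z',a).as_matrix(); U=T.copy(); U[:2,3]=cen+Rz[:2,:2]@p; U[:3,:3]=R.from_euler('z',a*.92).as_matrix()@T[:3,:3]
    print(k,rel(U))
E
python3 d.py
```

```text
ang 162.0151523250682 0.10779259719202283 [-0.9 -1.8  7.1] 0.013823390842475558 29.656105041503906
25 ([0.0, -8.9, -0.0], [-0.01, 0.009, -0.904])
30 ([-0.9, -18.2, -0.0], [-0.012, 0.01, -1.824])
35 ([-2.6, -27.5, -0.0], [-0.013, 0.011, -2.744])
40 ([-5.2, -36.5, -0.0], [-0.015, 0.012, -3.664])
45 ([-8.5, -45.4, -0.0], [-0.017, 0.012, -4.584])
48 ([-10.8, -50.5, -0.0], [-0.019, 0.013, -5.136])
49 ([-11.7, -52.2, -0.0], [-0.019, 0.013, -5.32])
50 ([-12.6, -53.9, -0.0], [-0.019, 0.013, -5.504])
51 ([-13.5, -55.5, -0.0], [-0.02, 0.014, -5.688])
```

{"api": "arm_command", "payload": {
  "steps": [
    {"translation":[0,-8.9,0],"rotation":[0,0,-0.9],"claw":8},
    {"translation":[-0.9,-18.2,0],"rotation":[0,0,-1.82],"claw":8},
    {"translation":[-2.6,-27.5,0],"rotation":[0,0,-2.74],"claw":8},
    {"translation":[-5.2,-36.5,0],"rotation":[0,0,-3.66],"claw":8},
    {"translation":[-8.5,-45.4,0],"rotation":[0,0,-4.58],"claw":8}
  ]
}}

```text
clock: 14.85
tool_pos: [0.4888, 0.169, 0.0451]
orientation: [179.9, 0.2, -173.5]
force: [-3.6, 5.6, 5.9]
opening: 0.0138
gripper_force: 30.1
```

```bash
python3 d.py | sed -n '1p;6,9p'
```

```text
ang 185.9031842321472 0.10730162092659305 [-3.6  5.6  5.9] 0.013778949212034014 30.052586495876312
45 ([0.7, -1.5, -0.0], [-0.005, 0.019, 0.006])
48 ([0.5, -7.2, -0.0], [-0.006, 0.019, -0.546])
49 ([0.4, -9.1, -0.0], [-0.006, 0.019, -0.73])
50 ([0.2, -10.9, -0.0], [-0.007, 0.02, -0.914])
```

{"api": "arm_command", "payload": {
  "steps": [
    {"translation":[0,-4,0],"rotation":[0,0,-0.4],"claw":8},
    {"translation":[-0.3,-8,0],"rotation":[0,0,-0.75],"claw":8},
    {"translation":[-0.3,-8,0],"rotation":[0,0,-0.75],"claw":8},
    {"translation":[-0.3,-8,0],"rotation":[0,0,-0.75],"claw":8}
  ]
}}

```text
clock: 15.25
tool_pos: [0.4899, 0.1613, 0.0451]
orientation: [180.0, 0.2, -169.9]
force: [-4.9, 4.7, 7.7]
opening: 0.0138
gripper_force: 30.3
```

{"api": "arm_command", "payload": {
  "steps": [
    {"translation":[0,0,0],"rotation":[0,0,0],"claw":30},
    {"translation":[0,0,0],"rotation":[0,0,0],"claw":50},
    {"translation":[0,0,0],"rotation":[0,0,0],"claw":50},
    {"translation":[0,0,-10],"rotation":[0,0,0],"claw":50},
    {"translation":[0,0,-40],"rotation":[0,0,0],"claw":50}
  ]
}}

```text
clock: 15.75
tool_pos: [0.4879, 0.1589, 0.083]
orientation: [-179.8, -0.2, -169.9]
force: [0.1, 0.6, -0.4]
opening: 0.0474
gripper_force: 0.0
```

{"api": "arm_command", "payload": {
  "steps": [
    {"translation":[10,0,-45],"rotation":[0,0,0],"claw":60},
    {"translation":[20,0,-90],"rotation":[0,0,0],"claw":60},
    {"translation":[20,0,-130],"rotation":[0,0,0],"claw":60},
    {"translation":[20,0,-150],"rotation":[0,0,0],"claw":60},
    {"translation":[20,0,-150],"rotation":[0,0,0],"claw":60}
  ]
}}

```text
clock: 16.25
tool_pos: [0.4709, 0.1573, 0.2388]
orientation: [179.9, 0.5, -169.8]
force: [0.2, -0.8, -0.5]
opening: 0.0599
gripper_force: 0.0
```

```bash
python3 st.py e wrist scene top
```

```text
[0.471 0.157 0.239]
wrist jar top 850 [0.5756 0.1765 0.1708] circ 585.7901611328125 178.0112762451172 27.6004638671875 zmin 0.048
wrist yel 505 [0.485  0.1603 0.0782] zmax 0.08 ang -170.5 r 0.1126
  top 394 ((490.0769348144531, 160.97811889648438), (29.69698715209961, 13.071871757507324), 10.590476989746094) ang -170.3
wrist red 152 [0.5327 0.1605 0.0178] zmax 0.02 ang -163.7 r 0.066
scene jar top 222 [0.602  0.1782 0.1693] circ 599.9802856445312 178.74017333984375 31.710119247436523 zmin 0.051
scene yel 102 [0.4947 0.1561 0.0629] zmax 0.081 ang -167.2 r 0.1039
  top 33 ((490.2817687988281, 159.4547882080078), (31.984355926513672, 19.02910614013672), 15.817570686340332) ang -169.5
scene red 12 [0.5239 0.1618 0.0153] zmax 0.018 ang -166.6 r 0.0741
top yel 6 [0.4799 0.1568 0.0671] zmax 0.073 ang -169.2 r 0.1183
```

View pics/wrist_e.png

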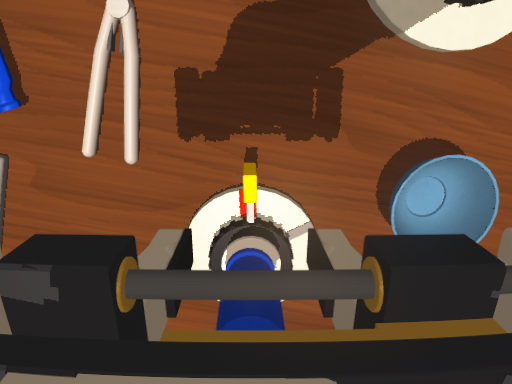

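Run:
```python
from h import *
cens=[(.596,.179),(.5955,.180),(.5975,.179)]
def redang(C,im,tag):
    hsv=cv2.cvtColor(im,cv2.COLOR_RGB2HSV); H,S,V=[hsv[...,i].astype(int) for i in range(3)]
    k=((H<6)|(H>173))&(S>140)&(V>70); v,u=np.nonzero(k); q=onz(C,np.c_[u,v],.016)[:,:2]
    for c in cens:
        d=q-c; r=np.hypot(*d.T); m=(r>.052)&(r<.088)&(d[:,0]<-.03); a=np.radians(191.5); t=d[m]@[-np.sin(a),np.cos(a)]
        ang=np.degrees(np.arctan2(d[m,1],d[m,0]))%360; print(tag,c,m.sum(),'mean',ang.mean().round(2),'tang range mm (191.5 frame)',(np.percentile(t,[2,50,98])*1000).round(1))
for n in('top','scene'):
    redang(cam(n),cv2.imread(f'pics/{n}_c.png')[:,:,::-1].copy(),n)
C,im,d=load('wrist'); redang(C,im,'wrist_e')
cv2.imwrite('pics/z.png',cv2.resize(im[150:290,170:330,::-1],(640,560),interpolation=cv2.INTER_CUBIC))
```

```text
top (0.596, 0.179) 43 mean 193.47 tang range mm (191.5 frame) [-5.2  2.6  9.6]
top (0.5955, 0.18) 43 mean 194.39 tang range mm (191.5 frame) [-4.1  3.7 10.7]
top (0.5975, 0.179) 44 mean 192.97 tang range mm (191.5 frame) [-5.5  1.7  9.3]
scene (0.596, 0.179) 23 mean 191.86 tang range mm (191.5 frame) [-5.2  0.1  6. ]
scene (0.5955, 0.18) 23 mean 192.71 tang range mm (191.5 frame) [-4.2  1.1  7.1]
scene (0.5975, 0.179) 21 mean 191.59 tang range mm (191.5 frame) [-5.6 -0.2  5.7]
wrist_e (0.596, 0.179) 151 mean 194.78 tang range mm (191.5 frame) [-9.4  6.4  9.7]
wrist_e (0.5955, 0.18) 151 mean 195.74 tang range mm (191.5 frame) [-8.3  7.5 10.8]
wrist_e (0.5975, 0.179) 150 mean 194.47 tang range mm (191.5 frame) [-9.7  6.1  9.4]
```

View pics/z.png

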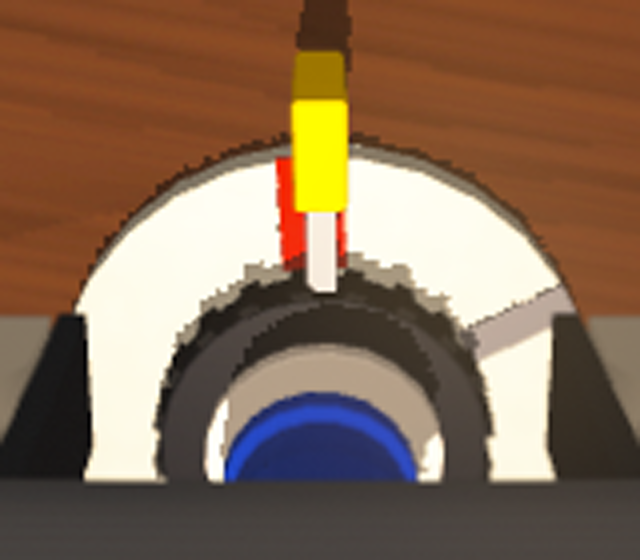

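The zoomed view shows red from 280 to 307 px left of the lever and only 337 to 345 px right of it. The lever is about 3 mm (2.5°) short of the middle, so I'll nudge it.

{"api": "arm_command", "payload": {
  "steps": [
    {"translation":[-10,0,40],"rotation":[0,0,0],"claw":50},
    {"translation":[-20,0,80],"rotation":[0,0,0],"claw":50},
    {"translation":[-20,0,120],"rotation":[0,0,0],"claw":50},
    {"translation":[-20,0,160],"rotation":[0,0,0],"claw":50},
    {"translation":[-20,0,189],"rotation":[0,0,0],"claw":50}
  ]
}}

```text
clock: 16.9
tool_pos: [0.4877, 0.1586, 0.0418]
orientation: [-179.9, -0.1, -169.9]
force: [0.5, 1.3, -0.4]
opening: 0.0504
gripper_force: 0.0
```

{"api": "arm_command", "payload": {
  "steps": [
    {"translation":[0,0,0],"rotation":[0,0,0],"claw":30},
    {"translation":[0,0,0],"rotation":[0,0,0],"claw":8},
    {"translation":[0,0,0],"rotation":[0,0,0],"claw":8},
    {"translation":[0,0,0],"rotation":[0,0,0],"claw":8},
    {"translation":[0,0,0],"rotation":[0,0,0],"claw":8}
  ]
}}

```text
clock: 17.4
tool_pos: [0.4902, 0.1606, 0.0468]
orientation: [180.0, 0.3, -169.8]
force: [-0.9, 0.8, 0.2]
opening: 0.0155
gripper_force: 0.5
```

{"api": "arm_command", "payload": {
  "steps": [
    {"translation":[0,-2.2,0],"rotation":[0,0,-0.23],"claw":8},
    {"translation":[0.1,-4.5,0],"rotation":[0,0,-0.46],"claw":8},
    {"translation":[0.1,-4.5,0],"rotation":[0,0,-0.46],"claw":8},
    {"translation":[0.1,-4.5,0],"rotation":[0,0,-0.46],"claw":8}
  ]
}}

```text
clock: 17.8
tool_pos: [0.4911, 0.1565, 0.0467]
orientation: [180.0, 0.3, -167.4]
force: [-2.7, 2.2, 6.1]
opening: 0.014
gripper_force: 30.0
```

{"api": "arm_command", "payload": {
  "steps": [
    {"translation":[0,0,0],"rotation":[0,0,0],"claw":30},
    {"translation":[0,0,0],"rotation":[0,0,0],"claw":50},
    {"translation":[0,0,0],"rotation":[0,0,0],"claw":50},
    {"translation":[0,0,-10],"rotation":[0,0,0],"claw":50},
    {"translation":[0,0,-40],"rotation":[0,0,0],"claw":50}
  ]
}}

```text
clock: 18.3
tool_pos: [0.4885, 0.1545, 0.084]
orientation: [-179.9, -0.2, -167.5]
force: [0.4, 0.9, -0.1]
opening: 0.0471
gripper_force: 0.0
```

{"api": "arm_command", "payload": {
  "steps": [
    {"translation":[10,0,-45],"rotation":[0,0,0],"claw":60},
    {"translation":[20,0,-90],"rotation":[0,0,0],"claw":60},
    {"translation":[20,0,-130],"rotation":[0,0,0],"claw":60},
    {"translation":[20,0,-150],"rotation":[0,0,0],"claw":60},
    {"translation":[20,0,-150],"rotation":[0,0,0],"claw":60}
  ]
}}

```text
clock: 18.8
tool_pos: [0.4717, 0.1521, 0.2398]
orientation: [179.9, 0.5, -167.5]
force: [-0.8, -0.0, 0.1]
opening: 0.0599
gripper_force: 0.0
```

```bash
python3 st.py f scene wrist
python3 - <<'E'
from h import *
C,im,d=load('wrist'); hsv=cv2.cvtColor(im,cv2.COLOR_RGB2HSV); H,S,V=[hsv[...,i].astype(int) for i in range(3)]
k=((H<6)|(H>173))&(S>140)&(V>70); k[:150]=0;k[290:]=0;k[:,:170]=0;k[:,330:]=0
y=(H>22)&(H<35)&(S>140)&(V>80)
for r in range(190,222,2):
    a=np.nonzero(k[r])[0]; b=np.nonzero(y[r,170:330])[0]+170
    if len(a): print(r,a.tolist(),(b.min(),b.max()) if len(b) else '')
E
```

```text
[0.472 0.152 0.24 ]
scene jar top 218 [0.6018 0.1785 0.1693] circ 598.8731689453125 179.48397827148438 32.12276077270508 zmin 0.049
scene yel 98 [0.4955 0.1506 0.0626] zmax 0.079 ang -164.2 r 0.1044
  top 33 ((493.5657958984375, 153.3265380859375), (28.64818000793457, 14.949892044067383), 26.594083786010742) ang -165.9
scene red 6 [0.5279 0.1591 0.017 ] zmax 0.019 ang -163.7 r 0.0709
wrist jar top 689 [0.5742 0.1752 0.1706] circ 582.59521484375 177.2657470703125 25.7176570892334 zmin 0.047
wrist yel 493 [0.4863 0.1556 0.0783] zmax 0.081 ang -167.9 r 0.1122
  top 391 ((491.1295471191406, 156.18846130371094), (29.398616790771484, 13.068902969360352), 12.94225788116455) ang -167.7
wrist red 128 [0.5332 0.1712 0.0177] zmax 0.019 ang -172.9 r 0.0633
192 [257, 258] (np.int64(244), np.int64(256))
194 [257, 258] (np.int64(244), np.int64(256))
196 [258] (np.int64(244), np.int64(256))
198 [258] (np.int64(244), np.int64(256))
200 [242, 258] (np.int64(244), np.int64(256))
202 [258] (np.int64(244), np.int64(256))
204 [257, 258] (np.int64(244), np.int64(255))
206 [243, 244, 245, 246, 254, 255, 256, 257, 258] 
208 [243, 244, 245, 246, 254, 255, 256, 257, 258] 
210 [243, 244, 245, 246, 254, 255, 256, 257, 258] 
212 [243, 244, 245, 246, 254, 255, 256, 257, 258] 
214 [243, 244, 245, 246, 255, 256, 257, 258] 
216 [243, 244, 245, 255, 256, 257] 
218 [243, 244, 245, 255, 256, 257]
```

The lever is now centred, with about 4 px of red showing on each side. The jar is still seated and the arm is clear, so I'm handing in.

```bash
python3 -c "
from plant import ctrl
print(ctrl.close_job())"
```

```text
the job is handed in; nothing more can be done
None
```

The jar is seated mouth down over the peg and released, the collar lever is centred on the red mark and let go, and the job is handed in at about 19 s; I wasn't shown the verdict.

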